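# Load the annealing retort and restack the bar stock

### The arm

A 6-joint arm with a two-finger parallel gripper is mounted at the origin on the work surface. World frame = base frame: x ahead of the robot, y to its left, z up, the work surface at z = 0. Lengths are in m, angles in rad, forces in N, time in s.
With the tool pointing down it reaches from about 0.375 to 0.9 m from the base axis. Payload 3.1 kg.
Tool frame: the origin (TCP) lies on the centre line of the jaws, within the pads' length; the fingertips stand 11 mm ahead of it and the grasp point (between the pads) lies 8 mm behind it (r.nose_length is the distance from the TCP to the fingertips, in m); z points along the fingers, y is the line along which they close (so a half turn about z gives the same grasp; the last joint's range is limited). The gripper opens to 85 mm and grips with 20 to 120 N. Pads are 22 mm wide; open, the fingers measure 114 mm over their backs; the gripper's body (76 mm by 85 mm) begins 54 mm behind the grasp point. The pads swing forward as they close: fully open they stand 13 mm farther back than shut.
Start: joints at [1.067, 0.527, 1.433, -0, 1.181, -0.178], TCP at [0.199, 0.592, 0.217] pointing down, gripper open.
Joint ranges: [-3.08, 3.08], [-0.75, 2.2], [0.22, 2.44], [-1.43, 4.57], [0, 2.65], [-2.85, 2.85]. Speed limits (rad/s): [2.79, 2.79, 3.14, 3.14, 3.14, 3.14].

### API

Orientations are given as [roll, pitch, yaw] about the fixed x, y, z axes, in that order (R = Rz(yaw) Ry(pitch) Rx(roll)).
In Python, from station import r gives the robot as it stands.
- The arm moves only by the tool servo_tool, never from a script. Its arguments are lists of equal length, an entry for each row: "claw": the closure, from 0 (fully open) to 1 (shut); "translation": the shift along the tool's x, y, z in mm, a list of three; "spin": the turn about the tool's z in degrees. A call has 1 to 12 rows; each row is the pose to reach, as a shift and turn from the pose commanded when the call began, along the tool's axes at that moment; what a row does not reach only later rows make up. A row lasts 1/8 s, in which the tool goes at most 62.5 mm and 10.7 degrees, less where a joint would pass 70% of its speed; a pose out of reach is approached as far as the arm can. A call with a gripper value outside its range is refused whole. The fingers move at their own pace and stop on an object; the grip force is fixed at half the most. Time passes only in rows, so rows that repeat a pose let the fingers close. It gives the time, the measured TCP pose, the force, the opening and the grip force at its end, in the units of the state.
- r.read_state(): the state, without advancing time (a new reading comes with each control period).
- r.snapshot(name): name is "scene" or "top"; returns a dict with "image" (384x512x3 uint8, red, green, blue), "fx", "fy", "cx", "cy" (pixels), "extrinsics" (4x4, takes a point from camera to world coordinates). Camera axes: x right, y down, z forward; pixel columns grow to the right and rows downward; lengths in m; the calibration is good to about 2 mm. A picture is of the moment at which its call begins. There is no depth.
- r.close_job(): hands the job in; it is judged then, once.
The state is a dict: "t": time; "joints": joint angles; "joint_vel": joint speeds; "effort": joint torques, N m; "ee_pos": TCP position; "ee_rot": TCP orientation; "wrist_force": force on the tool from outside, world axes, zero at the start; "torque": the same for the moment, N m; "finger_gap": finger opening in m; "grasp_force": force on a finger pad.
Only numpy, scipy, OpenCV 4.12 (cv2) and the standard library are available. Lean on these libraries where they do the work, as an engineer would, in place of code of your own. Each camera call takes 0.05 s, during which the arm holds its last target. There are 200 camera calls.

### The job

Get the brass bars off the jeweller's bench: swing the retort's gate open, feed every short bar into the tube through its chute, one behind the other, until none stands out of the mouth, and shut the gate fully again. Restack the thick bars on their stand as a pyramid, three lying in the seats and the rest saddled in the gaps on top of them, roughly centred. Leave the jar and the steel block where they are.

Things in the scene. Friction and masses are not known exactly. Their poses are not given: they have to be found in the camera images.
- retort: Fixed annealing retort on a refractory slab 320 x 90 x 25 mm (x -126 to 194 mm): a level steel tube with a closed far end, bore 25 mm across, 170 mm deep (room for four short bars), axis 75 mm above the bench, flange 42 mm across round its mouth; a V chute before the mouth. Origin on the bench below the mouth; x points into the tube, z up. Only the gate's post rises above 98 mm.
- mouth (a point): Centre of the tube's mouth, in the plane of the flange's front face, on the bore's axis, 75 mm above the bench; axes as the retort's (x into the tube).
- chute (a point): 60 mm before the mouth, on the axis of a short bar lying in the V chute (73.5 mm above the bench, 1.5 mm below the bore's axis); axes as the retort's. The chute, open on top, runs from 120 to 1 mm before the mouth; its sides end 5.7 mm below this axis and it is 19 mm wide, so fingers pass beside a bar gripped across, and closed fingertips can push along it.
- gate (a joint): Swing gate on an upright hinge beside the flange: 0 = shut (4 mm plate across the mouth, its back 4 mm before the flange, from 3 mm below to 15 mm above the bore's axis); grows as it swings away from the flange, counter-clockwise seen from above, to 2.7 rad; well clear of the chute beyond about 2.3 rad. Stays where it is left; moving it takes about 1.5 N at the post.
- gate_grip (a point): Grip point on the axis of the gate's upright round brass post (10 mm across, foot 88 mm, this point 115 mm and top 125 mm above the bench), 36 mm from the hinge's axis. Axes turn with the gate: y points from the hinge to the post.
- gate_hinge (a point): Point on the gate's upright hinge axis, at the height of gate_grip; axes as the retort's. With the gate at angle a the post lies from here at 36 mm x (-sin a, cos a) in the retort's x and y.
- stand: Fixed bar stand: three angle irons 44 mm long side by side on a board 60 x 124 x 8 mm: three V seats along x. Origin under the board's centre, z up. A thick bar in a seat has its axis 30.4 mm above the bench at y = -30, 0 or 30 mm; one saddled on two of these has its axis 52.2 mm above the bench at y = -15 or 15 mm. Bars overhang the irons 8 mm at each end: room for fingers there.
- bar_tray: Fixed bar tray: a flat rubber mat 1 mm thick with a wooden lip 14 mm wide, 12 mm high and 340 mm long along its front and its back (lip centres at x = -183 and 183 mm), open at the sides. Origin at its centre on the bench.
- short1: Short octagonal brass bar, 20 mm across its flats (21.6 mm across corners), 40 mm long, about 110 g, lying on one of its flats on the mat of the tray. Origin at its centre, x along its length. May be absent (None).
- short2: Short octagonal brass bar, 20 mm across its flats (21.6 mm across corners), 40 mm long, about 110 g, lying on one of its flats on the mat of the tray. Origin at its centre, x along its length. May be absent (None).
- short3: Short octagonal brass bar, 20 mm across its flats (21.6 mm across corners), 40 mm long, about 110 g, lying on one of its flats on the mat of the tray. Origin at its centre, x along its length. May be absent (None).
- short4: Short octagonal brass bar, 20 mm across its flats (21.6 mm across corners), 40 mm long, about 110 g, lying on one of its flats on the mat of the tray. Origin at its centre, x along its length. May be absent (None).
- thick1: Thick octagonal brass bar, 26 mm across its flats (28.1 mm across corners), 60 mm long, about 285 g, lying on one of its flats on the mat of the tray. Origin at its centre, x along its length. May be absent (None).
- thick2: Thick octagonal brass bar, 26 mm across its flats (28.1 mm across corners), 60 mm long, about 285 g, lying on one of its flats on the mat of the tray. Origin at its centre, x along its length. May be absent (None).
- thick3: Thick octagonal brass bar, 26 mm across its flats (28.1 mm across corners), 60 mm long, about 285 g, lying on one of its flats on the mat of the tray. Origin at its centre, x along its length. May be absent (None).
- thick4: Thick octagonal brass bar, 26 mm across its flats (28.1 mm across corners), 60 mm long, about 285 g, lying on one of its flats on the mat of the tray. Origin at its centre, x along its length. May be absent (None).
- thick5: Thick octagonal brass bar, 26 mm across its flats (28.1 mm across corners), 60 mm long, about 285 g, lying on one of its flats on the mat of the tray. Origin at its centre, x along its length. May be absent (None).
- jar: Bystander: amber glass jar, 52 mm across, 36 mm high. Origin under its centre.
- bench_block: Bystander: square steel bench block, 65 x 65 x 22 mm. Origin under its centre.
Things that resemble listed ones, but are neither listed nor needed, are in the scene too. Leave any blue or white look-alike of the thick2 alone.

How it is judged:
On the way, in this order (a step that is already met when the one before it is completed fails the run):
1. the gate is swung open (beyond 1.2 rad) (value of joint gate above 1.2 rad), for 0.2 s.
2. every short bar is inside the tube, with the gate open (x of each of short1, short2, short3, short4 in the frame of mouth above 0.016 m and angle between the x axis of each of short1, short2, short3, short4 and the x axis of mouth, either way round below 0.2 rad and y of short1 in the frame of mouth between -0.006 and 0.006 m and z of short1 in the frame of mouth between -0.006 and 0.006 m and y of short2 in the frame of mouth between -0.006 and 0.006 m and z of short2 in the frame of mouth between -0.006 and 0.006 m and y of short3 in the frame of mouth between -0.006 and 0.006 m and z of short3 in the frame of mouth between -0.006 and 0.006 m and y of short4 in the frame of mouth between -0.006 and 0.006 m and z of short4 in the frame of mouth between -0.006 and 0.006 m and value of joint gate above 0.5 rad), for 0.2 s.
At the end, for the whole second after the job is handed in: Short bars in the tube, at most 4 mm proud of the mouth, within 6 mm of the bore's axis; gate within 0.12 rad of shut; thick bars at rest, three in the seats, the others saddled on top: axes within 4 mm across and in height, 15 mm along, 0.15 rad (x of each of short1, short2, short3, short4 in the frame of mouth above 0.016 m and angle between the x axis of each of short1, short2, short3, short4 and the x axis of mouth, either way round below 0.2 rad and y of short1 in the frame of mouth between -0.006 and 0.006 m and z of short1 in the frame of mouth between -0.006 and 0.006 m and y of short2 in the frame of mouth between -0.006 and 0.006 m and z of short2 in the frame of mouth between -0.006 and 0.006 m and y of short3 in the frame of mouth between -0.006 and 0.006 m and z of short3 in the frame of mouth between -0.006 and 0.006 m and y of short4 in the frame of mouth between -0.006 and 0.006 m and z of short4 in the frame of mouth between -0.006 and 0.006 m and value of joint gate below 0.12 rad and x of thick1 in the frame of stand between -0.015 and 0.015 m and angle between the x axis of each of thick1, thick2, thick3, thick4, thick5 and the x axis of stand, either way round below 0.15 rad and linear speed of each of thick1, thick2, thick3, thick4, thick5 below 0.02 m/s and ((y of thick1 in the frame of stand between -0.034 and -0.026 m and z of thick1 in the frame of stand between 0.0264 and 0.0344 m) or (y of thick1 in the frame of stand between -0.004 and 0.004 m and z of thick1 in the frame of stand between 0.0264 and 0.0344 m) or (y of thick1 in the frame of stand between 0.026 and 0.034 m and z of thick1 in the frame of stand between 0.0264 and 0.0344 m) or (y of thick1 in the frame of stand between -0.019 and -0.011 m and z of thick1 in the frame of stand between 0.0482 and 0.0562 m) or (y of thick1 in the frame of stand between 0.011 and 0.019 m and z of thick1 in the frame of stand between 0.0482 and 0.0562 m)) and x of thick2 in the frame of stand between -0.015 and 0.015 m and ((y of thick2 in the frame of stand between -0.034 and -0.026 m and z of thick2 in the frame of stand between 0.0264 and 0.0344 m) or (y of thick2 in the frame of stand between -0.004 and 0.004 m and z of thick2 in the frame of stand between 0.0264 and 0.0344 m) or (y of thick2 in the frame of stand between 0.026 and 0.034 m and z of thick2 in the frame of stand between 0.0264 and 0.0344 m) or (y of thick2 in the frame of stand between -0.019 and -0.011 m and z of thick2 in the frame of stand between 0.0482 and 0.0562 m) or (y of thick2 in the frame of stand between 0.011 and 0.019 m and z of thick2 in the frame of stand between 0.0482 and 0.0562 m)) and x of thick3 in the frame of stand between -0.015 and 0.015 m and ((y of thick3 in the frame of stand between -0.034 and -0.026 m and z of thick3 in the frame of stand between 0.0264 and 0.0344 m) or (y of thick3 in the frame of stand between -0.004 and 0.004 m and z of thick3 in the frame of stand between 0.0264 and 0.0344 m) or (y of thick3 in the frame of stand between 0.026 and 0.034 m and z of thick3 in the frame of stand between 0.0264 and 0.0344 m) or (y of thick3 in the frame of stand between -0.019 and -0.011 m and z of thick3 in the frame of stand between 0.0482 and 0.0562 m) or (y of thick3 in the frame of stand between 0.011 and 0.019 m and z of thick3 in the frame of stand between 0.0482 and 0.0562 m)) and x of thick4 in the frame of stand between -0.015 and 0.015 m and ((y of thick4 in the frame of stand between -0.034 and -0.026 m and z of thick4 in the frame of stand between 0.0264 and 0.0344 m) or (y of thick4 in the frame of stand between -0.004 and 0.004 m and z of thick4 in the frame of stand between 0.0264 and 0.0344 m) or (y of thick4 in the frame of stand between 0.026 and 0.034 m and z of thick4 in the frame of stand between 0.0264 and 0.0344 m) or (y of thick4 in the frame of stand between -0.019 and -0.011 m and z of thick4 in the frame of stand between 0.0482 and 0.0562 m) or (y of thick4 in the frame of stand between 0.011 and 0.019 m and z of thick4 in the frame of stand between 0.0482 and 0.0562 m)) and x of thick5 in the frame of stand between -0.015 and 0.015 m and ((y of thick5 in the frame of stand between -0.034 and -0.026 m and z of thick5 in the frame of stand between 0.0264 and 0.0344 m) or (y of thick5 in the frame of stand between -0.004 and 0.004 m and z of thick5 in the frame of stand between 0.0264 and 0.0344 m) or (y of thick5 in the frame of stand between 0.026 and 0.034 m and z of thick5 in the frame of stand between 0.0264 and 0.0344 m) or (y of thick5 in the frame of stand between -0.019 and -0.011 m and z of thick5 in the frame of stand between 0.0482 and 0.0562 m) or (y of thick5 in the frame of stand between 0.011 and 0.019 m and z of thick5 in the frame of stand between 0.0482 and 0.0562 m))); the robot touches nothing.
It fails at once if the jar or the bench block is pushed more than 5 cm from its place, or the jar tipped over (distance of any of jar, bench_block from where it was at the start of the episode above 0.05 m or angle between jar's own z axis and vertical above 0.6 rad).
Of short1, short2, short3, short4 only 2 to 4 are there at a start; the rules pass over those that are not, and their reading is None.
Of thick1, thick2, thick3, thick4, thick5 only 4 to 5 are there at a start; the rules pass over those that are not, and their reading is None.
At some moment in a run one of short1, short2, short3, short4, thick1, thick2, thick3, thick4, thick5 may be knocked a few centimetres aside while the robot is not near it.
Once in a run the grip may slacken for a moment while it holds something.
It also fails if it takes over 210 s, if anything falls off the work surface, if the arm or the gripper's body presses on something with over 40 N, if the wrist force passes 120 N, or if a joint passes its speed limit or range.

## Working session

There is one attempt and no reset: what is moved stays moved. The work goes in short steps, Python scripts to look and compute and a tool call to move; the robot and the scene stay as the last step left them, time stands still between calls to the robot, and variables do not carry over. Pictures are saved under pics/ and viewed, at most 14 in all, crops included, and the job is handed in when it is done.

Besides the shell and the picture viewer there is one more tool, called after ">>>" as name(argument=value, ...) on one line, values as JSON. servo_tool: Moves the arm, as the interface text tells. Its arguments: {"type":"object","properties":{"claw":{"type":"array"},"translation":{"type":"array"},"spin":{"type":"array"}},"required":["claw","translation","spin"]}

```bash
ls; mkdir -p pics
python3 - <<'E'
from station import r
import cv2,numpy as np,pickle
d={}
for n in("scene","top"):
    s=r.snapshot(n); d[n]=s; cv2.imwrite(f"pics/{n}0.png",cv2.resize(s["image"][:,:,::-1],(800,600),interpolation=cv2.INTER_CUBIC))
    print(n,s["fx"],s["fy"],s["cx"],s["cy"]);print(np.round(s["extrinsics"],3))
pickle.dump(d,open("s0.pkl","wb"))
print(r.read_state())
E
```

```text
pics
scene 370.956916429782 370.956916429782 256.66382703480764 190.87984266841457
[[ 0.699  0.556 -0.449  0.954]
 [ 0.714 -0.528  0.459 -0.485]
 [ 0.018 -0.642 -0.767  0.773]
 [ 0.     0.     0.     1.   ]]
top 396.08561647568797 396.08561647568797 250.75016738726296 192.20538610560556
[[ 0.007 -0.996  0.093  0.444]
 [-1.    -0.007 -0.003 -0.081]
 [ 0.004 -0.093 -0.996  1.031]
 [ 0.     0.     0.     1.   ]]
{'t': 0.1, 'joints': array([ 1.06750240e+00,  5.28359670e-01,  1.43378826e+00, -3.09824857e-05,
        1.18139769e+00, -1.78437204e-01]), 'joint_vel': array([ 0.00057667, -0.00118768, -0.00082104, -0.00033694,  0.00152552,
       -0.00124616]), 'effort': array([ 5.89144111e-05, -4.43309784e+01, -1.78586787e+01, -2.05214515e-04,
        3.86926898e-03, -5.29112668e-06]), 'ee_pos': array([0.19909464, 0.59172644, 0.21653533]), 'ee_rot': array([-3.13966561e+00, -3.18451031e-04,  2.81674741e+00]), 'wrist_force': array([-0.28689994, -0.03645591, -0.51723581]), 'torque': array([-0.03321145, -0.01428692, -0.01765809]), 'grasp_force': 0.0, 'finger_gap': 0.08538581228503773}
```

View pics/scene0.png

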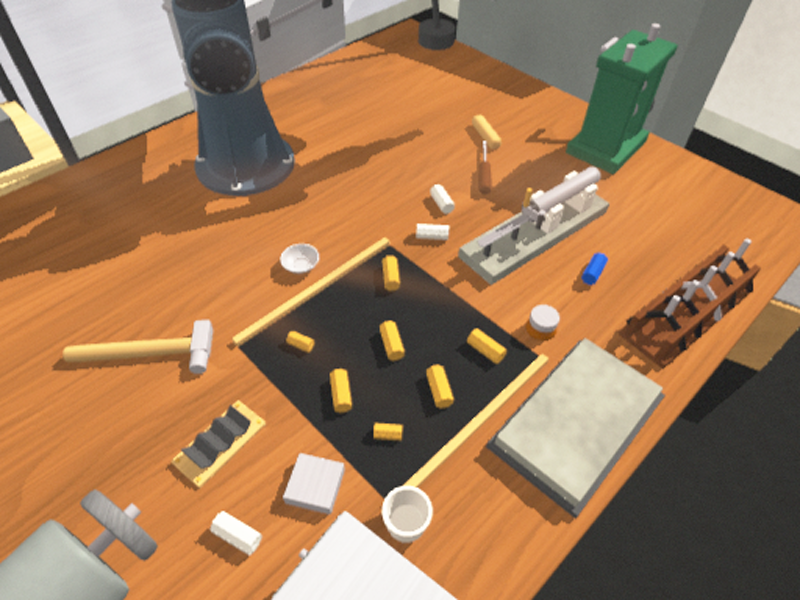

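View pics/top0.png

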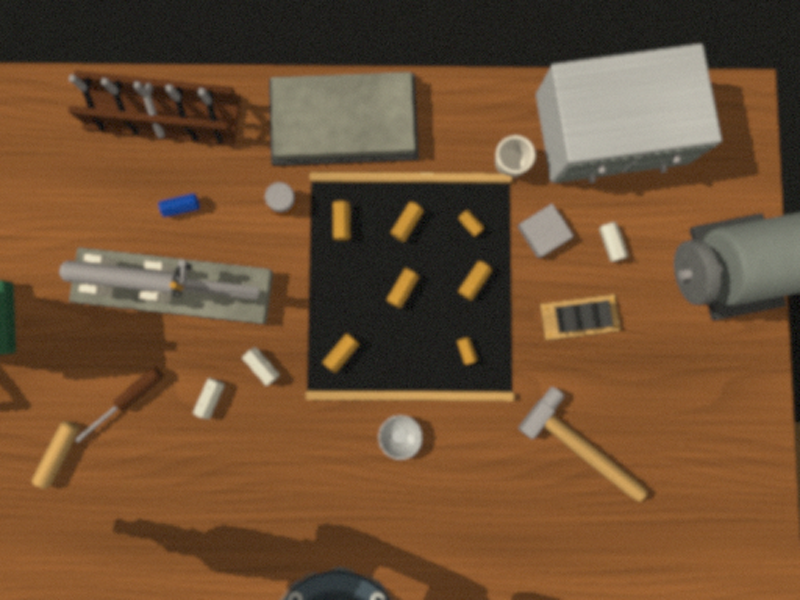

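Brass pieces in the tray in the top view (800x600 pixels):
- **Five thick bars:** (342,220), (407,222), (403,288), (475,280), (340,353).
- **Two short bars:** (471,222), (467,351).
- **Not candidates:** blue (178,206), white (613,242), (208,398) and (260,367), and the wooden handle (55,455). None of these is brass, and none lies on the mat.

The stand is at (580,317), the retort at (170,285) and the mouth near (180,282). I'll measure from both views and enlarge the crops.

```bash
cat > h.py <<'E'
import numpy as np,cv2,pickle
def ray(s,u,v):
    E=s["extrinsics"]; d=E[:3,:3]@np.array([(u-s["cx"])/s["fx"],(v-s["cy"])/s["fy"],1.]); return E[:3,3],d/np.linalg.norm(d)
def plane(s,u,v,z):
    o,d=ray(s,u,v); return o+d*(z-o[2])/d[2]
def tri(s1,p1,s2,p2):
    o1,d1=ray(s1,*p1);o2,d2=ray(s2,*p2)
    a=np.linalg.lstsq(np.c_[d1,-d2],o2-o1,rcond=None)[0]; A=o1+a[0]*d1;B=o2+a[1]*d2
    return (A+B)/2,np.linalg.norm(A-B)
def proj(s,P):
    E=s["extrinsics"]; c=E[:3,:3].T@(np.asarray(P)-E[:3,3]); return np.array([s["fx"]*c[0]/c[2]+s["cx"],s["fy"]*c[1]/c[2]+s["cy"]])
def brass(s,amin=25):
    hsv=cv2.cvtColor(s["image"],cv2.COLOR_RGB2HSV)
    m=cv2.inRange(hsv,(14,120,70),(30,255,255)); out=[]
    for c in cv2.findContours(m,cv2.RETR_EXTERNAL,cv2.CHAIN_APPROX_NONE)[0]:
        if cv2.contourArea(c)<amin: continue
        M=np.zeros_like(m);cv2.drawContours(M,[c],-1,1,-1);y,x=np.nonzero(M)
        out.append((np.array([x.mean(),y.mean()]),len(x),c))
    return out
def bars(T,S):
    """brass bars: centre from two views, axis direction and length from the top outline"""
    res=[]; sb=brass(S)
    for p,a,c in brass(T):
        P0=plane(T,*p,.013)
        if not(.3<P0[0]<.75 and -.6<P0[1]<.5) or a>500: continue
        if len(sb)==0: continue
        q=min(sb,key=lambda b:np.linalg.norm(b[0]-proj(S,P0)))
        P,e=tri(T,p,S,q[0])
        W=np.array([plane(T,*k[0],P[2])[:2] for k in c],np.float32)
        (cx,cy),(w,h),ang=cv2.minAreaRect(W); b=cv2.boxPoints(((cx,cy),(w,h),ang))
        e1,e2=b[1]-b[0],b[2]-b[1]; L=e1 if np.linalg.norm(e1)>np.linalg.norm(e2) else e2
        res.append((P,np.degrees(np.arctan2(L[1],L[0]))%180,max(w,h),min(w,h),e,a,p,np.linalg.norm(q[0]-proj(S,P0))))
    return res
def show(res):
    for P,an,l,w,e,a,p,dq in res: print(np.round(P*1000,1),"ang%.0f len%.0f wid%.0f err%.1f area%d px"%(an,l*1e3,w*1e3,e*1e3,a),np.round(p,1),"dq%.1f"%dq)
def mv(wps,st=None):
    """world waypoints (x,y,z mm,yaw deg) -> tool shifts, from present pose (tool down)"""
    from station import r
    s=r.read_state(); p=s["ee_pos"]*1e3; yw=s["ee_rot"][2]
    if st is not None: p=np.array(st[:3],float);yw=np.radians(st[3])
    X=np.array([np.cos(yw),np.sin(yw),0]);Y=np.array([np.sin(yw),-np.cos(yw),0])
    for w in wps:
        d=np.array(w[:3])-p; sp=(np.degrees(yw)-w[3]+180)%360-180
        j6=np.degrees(np.arctan2(w[1],w[0]))+90-w[3]
        print(w,"->",np.round([d@X,d@Y,-d[2]],1),"spin %.1f"%sp,"j6 %.0f"%((j6+180)%360-180))
E
python3 - <<'E'
from h import *
d=pickle.load(open("s0.pkl","rb"));T,S=d["top"],d["scene"]
show(bars(T,S))
a=T["image"][150:215,30:185,::-1]; b=T["image"][180:225,335:405,::-1]
A=cv2.resize(a,None,fx=5,fy=5,interpolation=cv2.INTER_CUBIC)
c=S["image"][90:190,285:400,::-1]
cv2.imwrite("pics/ct.png",A); cv2.imwrite("pics/cs.png",cv2.resize(c,None,fx=5.2,fy=5.2,interpolation=cv2.INTER_CUBIC))
E
```

```text
(no output)
```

View pics/ct.png

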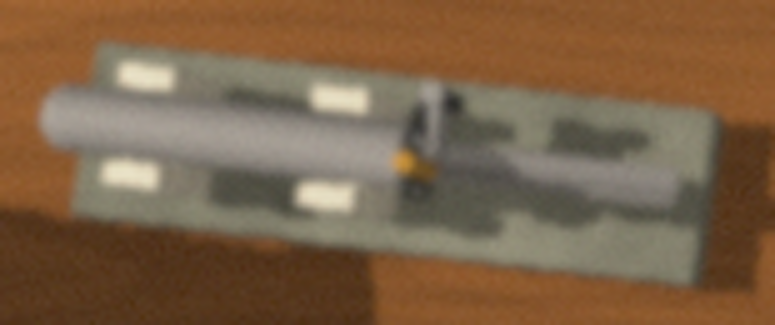

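View pics/cs.png

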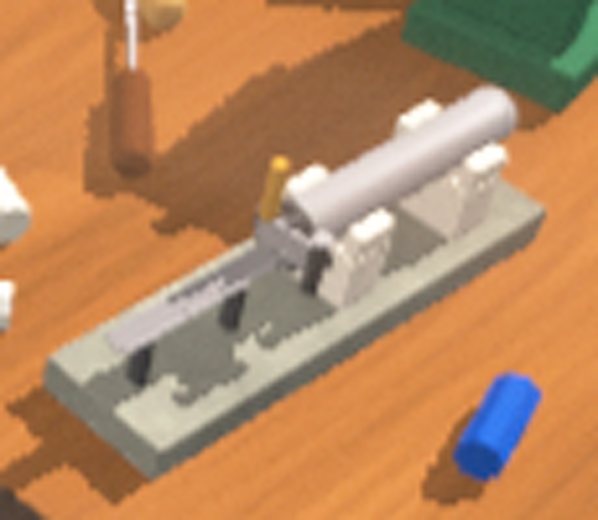

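The crops show the retort with its gate shut. In the top crop the brass post's top is at (402,160), the hinge is near (432,95) and the chute runs right to (675,188). In the scene crop the post's top is at (280,162). My brass mask found nothing, so I'll check its colours and fit the slab and stand.

Run:
```python
from h import *
d=pickle.load(open("s0.pkl","rb"));T,S=d["top"],d["scene"]
h=cv2.cvtColor(T["image"],cv2.COLOR_RGB2HSV);g=cv2.cvtColor(S["image"],cv2.COLOR_RGB2HSV)
for u,v in((219,141),(258,184),(302,142),(299,224),(250,113),(360,192),(380,203)):print("T",h[v,u])
for u,v in((250,218),(192,219),(248,277),(200,160),(130,290)):print("S",g[v,u])
print("slab",h[155,100],h[200,160],"wood",h[148,150],h[210,60],"post",h[182,110],"tube",h[175,80])
print("S post",g[124,338])
```

```text
T [ 19 182 191]
T [ 18 179 202]
T [ 19 182 199]
T [ 18 180 203]
T [ 18 138 199]
T [ 16 149 168]
T [30 14 55]
S [ 24 170 252]
S [ 18 175 198]
S [ 18 179 214]
S [ 11  11 183]
S [15 17 89]
slab [ 13 174 136] [ 26  42 134] wood [ 14 173 140] [ 13 159  88] post [ 19 172 194] tube [ 13  26 158]
S post [ 17 151 169]
```

```bash
sed -i 's/(14,120,70),(30,255,255)/(16,152,110),(30,255,255)/' h.py
python3 - <<'E'
from h import *
d=pickle.load(open("s0.pkl","rb"));T,S=d["top"],d["scene"]
show(bars(T,S))
for n,s,pp in(("T",T,(110,182)),("S",S,(338,125))):
    for p,a,c in brass(s,3):
        if np.linalg.norm(p-pp)<25: print(n,"post",p,a,"ext",c[:,0].min(0),c[:,0].max(0),c[c[:,0,1].argmin(),0])
# slab outline in top view
h=cv2.cvtColor(T["image"],cv2.COLOR_RGB2HSV); m=(h[...,1]<100)
def edges(m,cols,r0,r1):
    up=[];lo=[]
    for u in cols:
        v=np.nonzero(m[r0:r1,u])[0]+r0; up.append((u,v.min()));lo.append((u,v.max()+1-1))
    return np.float32(up),np.float32(lo)
up,lo=edges(m,list(range(60,100))+list(range(128,168)),140,215)
L=[cv2.fitLine(e,cv2.DIST_HUBER,0,.01,.01).ravel() for e in(up,lo)]
for l in L:print("edge",l)
for v in(175,185,195,200):
    u=np.nonzero(m[v,100:190])[0].max()+100;uf=h[v,168:176];print("right end",v,u,h[v,166:176,2],h[v,166:176,1])
for v in(162,188,190):
    print("left",v,np.nonzero(m[v,40:100])[0].min()+40)
# world edges at z=.025
for l in L:
    P=[plane(T,l[2]+k*l[0]-0,l[3]+k*l[1],.025)for k in(-50,50)];print(np.round(P,4),np.degrees(np.arctan2(*(P[1]-P[0])[1::-1])))
A=T["image"][180:225,338:405,::-1];B=S["image"][250:320,100:180,::-1]
A=cv2.resize(A,(670,450),interpolation=cv2.INTER_CUBIC);cv2.imwrite("pics/st.png",A)
E
```

```text
[ 456.7 -207.     7.2] ang18 len43 wid20 err1.8 area131 px [297.9 224.3] dq1.7
[4.524e+02 4.000e-01 1.140e+01] ang141 len64 wid27 err2.2 area255 px [217.2 225.3] dq0.9
[ 560.6 -100.9   12.7] ang151 len63 wid26 err2.5 area245 px [256.9 183.6] dq1.0
[ 574.6 -221.    13.4] ang146 len65 wid26 err2.6 area248 px [303.3 178.6] dq1.1
[ 671.1 -215.2    9. ] ang45 len41 wid21 err1.9 area133 px [300.8 142.3] dq1.5
[ 673.2 -107.9   13.4] ang148 len65 wid27 err2.7 area246 px [259.8 140.7] dq1.2
[673.4   2.8  11.7] ang1 len64 wid24 err2.9 area237 px [217.4 140.4] dq1.2
T post [111.38461538 182.38461538] 13 ext [110 181] [113 184] [110 181]
S post [337.31034483 125.13793103] 29 ext [335 120] [340 131] [338 120]
edge [9.9374229e-01 1.1169703e-01 1.1350000e+02 1.6555000e+02]
edge [9.93995130e-01 1.09424554e-01 1.13500000e+02 2.00250000e+02]
right end 175 173 [139 139 135 136 131 123 107  88  88  96] [ 46  46  45  45  45  44  45  58 113 154]
right end 185 172 [122 123 122 126 117  99  84  78  85  85] [ 38  46  44  40  44  39  64 111 156 174]
right end 195 171 [107 110 105  93  82  79  84  90  89  85] [ 38  46  49  44  62  90 121 164 158 192]
right end 200 170 [131 127 118  98  81  84  89  88  87  85] [ 47  48  45  47  76 112 155 168 176 177]
left 162 49
left 188 45
left 190 44
[[0.6175 0.3961 0.025 ]
 [0.5905 0.1406 0.025 ]] -96.0523483271888
[[0.5279 0.3916 0.025 ]
 [0.5018 0.1381 0.025 ]] -95.88939037810819
```

View pics/st.png

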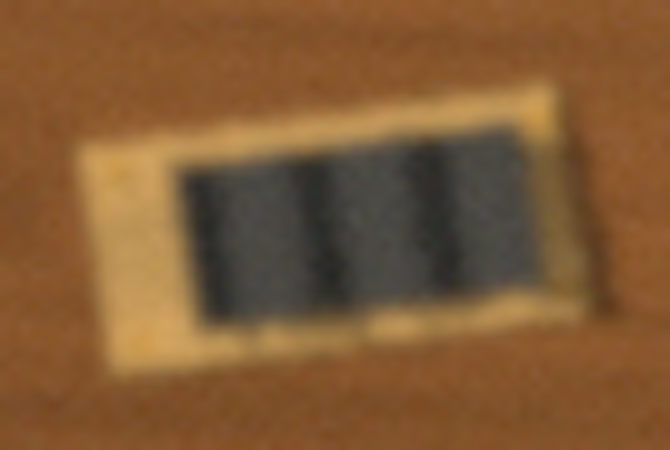

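The stand crop shows the board's corners at about (80,150), (555,85), (590,315) and (115,372), with three dark V seats running nearly along world x. Next I'll compute the frames.

Run:
```python
from h import *
d=pickle.load(open("s0.pkl","rb"));T,S=d["top"],d["scene"]
up=[.99374,.1117,113.5,165.05];lo=[.994,.10942,113.5,200.75]
pu=np.array([plane(T,up[2]+k*up[0],up[3]+k*up[1],.025)[:2] for k in(-50,50)])
pl=np.array([plane(T,lo[2]+k*lo[0],lo[3]+k*lo[1],.0)[:2] for k in(-50,50)])
f=(pu[0]-pu[1]);f/=np.linalg.norm(f);g=(pl[0]-pl[1]);g/=np.linalg.norm(g)
a=(f+g);a/=np.linalg.norm(a);n=np.array([-a[1],a[0]])  # retort x, y
mid=((pu@n).mean()+(pl@n).mean())/2
print("dir",np.degrees(np.arctan2(a[1],a[0])),np.degrees(np.arctan2(f[1],f[0])),np.degrees(np.arctan2(g[1],g[0])),"width",(pu@n).mean()-(pl@n).mean(),"n",n)
for u,v in((48.6,162),(44.6,188)): print("left end along",plane(T,u,v,.025)[:2]@a-.194)
for u,v in((173.3,175),(172.4,185),(171,195)): print("right end bottom along",plane(T,u,v,0)[:2]@a+.126)
P,e=tri(T,(110,181.6),S,(338.4,120.9));print("post top",P,e,"along",P[:2]@a,"across",P[:2]@n-mid, plane(T,110,181.6,.125),plane(S,338.4,120.9,.125))
print("mid across",mid)
# tube silhouette
h=cv2.cvtColor(T["image"],cv2.COLOR_RGB2HSV).astype(int)
for u in (60,70,85,95,105):
    print(u,"S",h[160:192,u,1],"V",h[160:192,u,2])
# scene slab top corners (z=.025): from crop: right(545,210), left-bottom(155,455->top), left(48,362)
for c,l in(((545,208),"far -"),((48,362),"near +?"),((150,452),"near")):
    q=(285+(c[0]+.5)/5.2-.5,90+(c[1]+.5)/5.2-.5);w=plane(S,*q,.025)[:2];print("scene corner",l,w,w@a,w@n-mid)
# stand
H=cv2.cvtColor(T["image"],cv2.COLOR_RGB2HSV);roi=np.zeros(H.shape[:2],np.uint8);roi[182:222,340:402]=1
wood=cv2.inRange(H,(10,140,60),(15,255,165))
b=((H[...,0]>=16)|(H[...,1]<90)|(H[...,2]>175))&(roi>0);b=cv2.morphologyEx(b.astype(np.uint8),cv2.MORPH_OPEN,np.ones((3,3)))
c=max(cv2.findContours(b,0,1)[0],key=cv2.contourArea);W=np.array([plane(T,*k[0],.006)[:2]for k in c],np.float32)
print("stand rect",cv2.minAreaRect(W))
ir=((H[...,1]<90)&(roi>0)).astype(np.uint8);c=max(cv2.findContours(ir,0,1)[0],key=cv2.contourArea)
W=np.array([plane(T,*k[0],.018)[:2]for k in c],np.float32);print("irons",cv2.minAreaRect(W))
H=cv2.cvtColor(S["image"],cv2.COLOR_RGB2HSV);roi=np.zeros(H.shape[:2],np.uint8);roi[250:320,105:175]=1
ir=((H[...,1]<90)&(roi>0)).astype(np.uint8);c=max(cv2.findContours(ir,0,1)[0],key=cv2.contourArea)
M=cv2.moments(c);W=np.array([plane(S,*k[0],.018)[:2]for k in c],np.float32);print("S irons",cv2.minAreaRect(W))
B=cv2.resize(S["image"][250:320,100:180,::-1],(800,600)[:2],interpolation=cv2.INTER_CUBIC)
cv2.imwrite("pics/ss.png",cv2.resize(S["image"][250:320,100:180,::-1],None,fx=8,fy=8,interpolation=cv2.INTER_CUBIC))
```

```text
dir 84.02916962618235 83.9469994549634 84.11133979740131 width -0.09002623626086714 n [-0.99457498  0.10402213]
left end along 0.30203856702322485
left end along 0.3015958698234555
right end bottom along 0.30539944711170736
right end bottom along 0.3043457485631516
right end bottom along 0.3045931785927307
post top [0.55021723 0.23953999 0.12503417] 0.0014839168400321494 along 0.29547525315409734 across 0.006765242954273831 [0.55075366 0.24012571 0.125     ] [0.54983633 0.23882679 0.125     ]
mid across -0.5290800763273904
60 S [58 43 46 44 42 40 41 42 38 34 22 25 28 27 26 26 25 26 23 29 27 37 40 44
 43 44 45 42 46 44 42 41] V [133 141 160 195 223 229 226 201 156 127 127 143 155 161 164 168 164 157
 152 142 131 137 164 201 218 222 215 190 155 132 128 131]
70 S [106  63  45  45  45  43  46  45  43  35  30  24  28  24  26  25  28  26
  30  27  25  25  30  37  48  40  45  45  42  47  47  45] V [140 137 136 135 130 129 123 126 120 118 119 128 144 149 157 161 166 165
 161 152 144 134 121 117 122 121 125 125 122 125 130 135]
85 S [170 137  97  55  45  48  40  44  46  48  34  26  30  22  25
[... 639 characters left out ...]
2 134 130 130 132 132 127 123 117 126 138 149
 158 160 164 162 161 155 149 138 130 123 126 128 127 127]
scene corner far - [0.62138852 0.43261728] 0.4949084829514097 -0.04393562998153877
scene corner near +? [0.50443536 0.12194893] 0.1737597941105211 0.04006667732236924
scene corner near [0.58578383 0.11145967] 0.17178948004368416 -0.0419315938315854
stand rect ((0.5142576098442078, -0.3967359662055969), (0.06327666342258453, 0.12853357195854187), 7.524568557739258)
irons ((0.5149497985839844, -0.39994728565216064), (0.040198490023612976, 0.08699409663677216), 7.784400463104248)
S irons ((0.5142905116081238, -0.3977733850479126), (0.04840780049562454, 0.09019381552934647), 9.442797660827637)
```

View pics/ss.png

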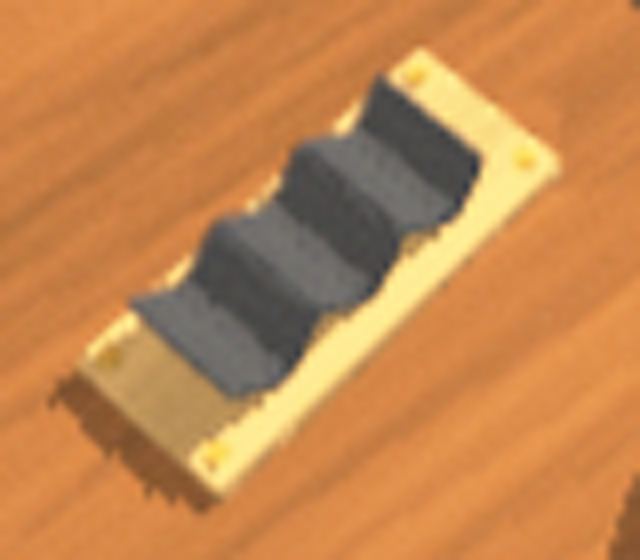

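Retort: mouth ≈ (557.5, 244.3) mm, direction 84.0°, post at (550, 239.5), hinge ≈ (586, 236). Stand centre ≈ (514.3, -397.2), angle 7.6°. First move: to the gate post.

Run:
```python
from h import *
mv([(550,239.5,180,-6),(550,239.5,112,-6)])
d=pickle.load(open("s0.pkl","rb"));T=d["top"]
print(plane(T,262,114,.012),plane(T,262,253,.012), [plane(T,85,177.3,.075),plane(T,95,179,.075)])
```

```text
(550, 239.5, 180, -6) -> [-445.  -221.8   36.5] spin 167.4 j6 120
(550, 239.5, 112, -6) -> [-445.  -221.8  104.5] spin 167.4 j6 120
[ 0.74598637 -0.11235085  0.012     ] [ 0.38367094 -0.113789    0.012     ] [array([0.56671516, 0.31887658, 0.075     ]), array([0.5627291 , 0.29445019, 0.075     ])]
```

>>> servo_tool(claw=[0,0,0,0,0,0,0,0,0,0,0,0], translation=[[-40,-20,10],[-80,-40,20],[-120,-60,30],[-160,-80,36],[-200,-100,36],[-240,-120,36],[-280,-140,36],[-320,-160,36],[-360,-180,36],[-400,-200,36],[-425,-212,36],[-445,-222,36]], spin=[10,20,30,40,50,60,70,80,90,100,110,120])

```text
t: 1.6
ee_pos: [0.551, 0.2386, 0.1809]
ee_rot: [-3.141, 0.001, 0.715]
wrist_force: [-0.4, 0.6, -0.6]
finger_gap: 0.0854
grasp_force: 0.0
```

>>> servo_tool(claw=[0,0,0,0,0,0,0], translation=[[0,0,0],[0,0,0],[0,0,0],[0,0,0],[0,0,0],[0,0,0],[0,0,0]], spin=[10,20,30,40,47,47,47])

```text
t: 2.48
ee_pos: [0.5501, 0.2399, 0.1812]
ee_rot: [3.141, 0.001, -0.096]
wrist_force: [-0.4, 0.7, -0.4]
finger_gap: 0.0851
grasp_force: 0.0
```

Run:
```python
from h import *
mv([(550,239.5,112,-6)])
```

```text
(550, 239.5, 112, -6) -> [-0.1  0.4 69.2] spin 0.5 j6 120
```

>>> servo_tool(claw=[0,0,0.4,0.8,0.8,0.8,0.8,0.8], translation=[[0,0,35],[0,0,69],[0,0,69],[0,0,69],[0,0,69],[0,0,69],[0,0,69],[0,0,69]], spin=[0,0,0,0,0,0,0,0])

```text
t: 3.48
ee_pos: [0.5504, 0.2399, 0.1127]
ee_rot: [-3.141, -0.0, -0.098]
wrist_force: [0.2, -0.5, 1.2]
finger_gap: 0.0173
grasp_force: 0.0
```

Run:
```python
from h import *
P=np.array([550,239.5]);a=np.array([.10402,.99457]);n=np.array([-.99457,.10402])
H=P-36*n;print(H)
w=[]
for k in range(10,151,10):
    t=np.radians(k);p=H+36*(-np.sin(t)*a+np.cos(t)*n);w.append((round(p[0],1),round(p[1],1),112,-6+k))
mv(w,(550,239.5,112,-6))
mv(w[11:],w[11])
```

```text
[585.80452 235.75528]
(np.float64(549.9), np.float64(233.2), 112, 4) -> [ 0.6  6.3 -0. ] spin -10.0 j6 109
(np.float64(550.9), np.float64(227.0), 112, 14) -> [ 2.2 12.3 -0. ] spin -20.0 j6 98
(np.float64(552.9), np.float64(221.1), 112, 24) -> [ 4.8 18.  -0. ] spin -30.0 j6 88
(np.float64(556.0), np.float64(215.6), 112, 34) -> [ 8.5 23.1 -0. ] spin -40.0 j6 77
(np.float64(559.9), np.float64(210.7), 112, 44) -> [12.9 27.6 -0. ] spin -50.0 j6 67
(np.float64(564.7), np.float64(206.6), 112, 54) -> [18.1 31.2 -0. ] spin -60.0 j6 56
(np.float64(570.0), np.float64(203.4), 112, 64) -> [23.7 33.8 -0. ] spin -70.0 j6 46
(np.float64(575.9), np.float64(201.1), 112, 74) -> [29.8 35.5 -0. ] spin -80.0 j6 35
(np.float64(582.1), np.float64(200.0), 112, 84) -> [36.1 35.9 -0. ] spin -90.0 j6 25
(np.float64(588.3), np.float64(199.8), 112, 94) -> [42.2 35.5 -0. ] spin -100.0 j6 15
(np.float64(594.5), np.float64(200.8), 112, 104) -> [48.3 33.8 -0. ] spin -110.0 j6 5
(np.float64(600.5), np.float64(202.9), 112, 114) -> [54.  31.1 -0. ] spin -120.0 j6 -5
(np.float64(606.0), np.float64(205.9), 112, 124) -> [59.2 27.6 -0. ] spin -130.0 j6 -15
(np.float64(610.8), np.float64(209.9), 112, 134) -> [63.6 23.1 -0. ] spin -140.0 j6 -25
(np.float64(614.9), np.float64(214.6), 112, 144) -> [67.1 18.  -0. ] spin -150.0 j6 -35
(np.float64(600.5), np.float64(202.9), 112, 114) -> [ 0.  0. -0.] spin 0.0 j6 -5
(np.float64(606.0), np.float64(205.9), 112, 124) -> [ 0.5  6.2 -0. ] spin -10.0 j6 -15
(np.float64(610.8), np.float64(209.9), 112, 134) -> [ 2.2 12.3 -0. ] spin -20.0 j6 -25
(np.float64(614.9), np.float64(214.6), 112, 144) -> [ 4.8 17.9 -0. ] spin -30.0 j6 -35
```

>>> servo_tool(claw=[0.8,0.8,0.8,0.8,0.8,0.8,0.8,0.8,0.8,0.8,0.8,0.8], translation=[[0.5,6,0],[2,12,0],[5,18,0],[8.5,23,0],[13,27.5,0],[18,31,0],[24,34,0],[30,35.5,0],[36,36,0],[42,35.5,0],[48,34,0],[54,31,0]], spin=[-10,-20,-30,-40,-50,-60,-70,-80,-90,-100,-110,-120])

```text
t: 4.97
ee_pos: [0.6011, 0.2037, 0.1123]
ee_rot: [-3.141, -0.0, 2.002]
wrist_force: [-0.5, -0.1, -0.1]
finger_gap: 0.017
grasp_force: 0.0
```

>>> servo_tool(claw=[0.8,0.8,0.8,0.8,0.5,0.3,0.3,0.3], translation=[[0.5,6,0],[2,12,0],[4.5,17.5,0],[4.5,17.5,0],[4.5,17,0],[4.5,17,-10],[4.5,17,-50],[4.5,17,-70]], spin=[-10,-20,-29,-29,-29,-29,-29,-29])

```text
t: 5.98
ee_pos: [0.6158, 0.215, 0.1853]
ee_rot: [3.139, 0.003, 2.502]
wrist_force: [-0.0, 0.2, 0.3]
finger_gap: 0.0598
grasp_force: 0.0
```

Run:
```python
from h import *
from station import r
T=r.snapshot("top");S=r.snapshot("scene")
show(bars(T,S))
for s,q in((T,(150,165)),(S,(338,125))):
  for p,a,c in brass(s,3):
    if np.linalg.norm(p-q)<60: print("post?",p,a)
cv2.imwrite("pics/s1.png",cv2.resize(S["image"][60:252,200:456,::-1],(800,600),interpolation=cv2.INTER_CUBIC))
mv([(671,-215.2,120,45),(671,-215.2,16,45),(456.7,-207,120,18)])
```

```text
[ 456.8 -207.     7.6] ang18 len44 wid21 err1.6 area138 px [298.  224.3] dq1.6
[452.4   0.5  11.1] ang141 len64 wid27 err2.3 area261 px [217.2 225.3] dq0.9
[ 559.3 -102.5   11.7] ang151 len59 wid20 err0.8 area175 px [258.  184.5] dq0.5
[ 576.6 -223.6   17.3] ang146 len62 wid26 err1.1 area209 px [304.7 177.8] dq1.3
[ 671.  -215.2    8.4] ang45 len43 wid23 err1.5 area136 px [300.8 142.4] dq1.6
[ 672.9 -107.6   12.4] ang148 len66 wid28 err2.4 area260 px [259.8 140.9] dq1.0
[673.6   2.6  12.4] ang1 len64 wid24 err3.2 area241 px [217.5 140.2] dq1.3
post? [111.8125 182.625 ] 16
post? [337.16129032 125.41935484] 31
(671, -215.2, 120, 45) -> [-300.5 -312.9   66.2] spin 98.3 j6 27
(671, -215.2, 16, 45) -> [-300.5 -312.9  170.2] spin 98.3 j6 27
(456.7, -207, 120, 18) -> [-123.7 -434.2   66.2] spin 125.3 j6 48
```

View pics/s1.png

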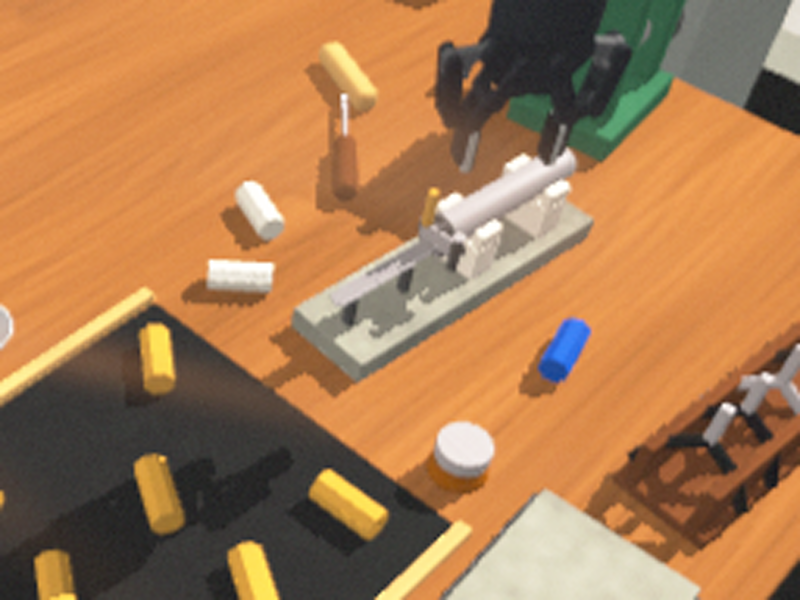

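The gate hasn't moved: the post is still at (432,205) in this crop. I'll compare where the gripper appears with its reported pose.

Run:
```python
from h import *
d=pickle.load(open("s0.pkl","rb"));T,S=d["top"],d["scene"]
for P in((.6158,.215,.185),(.6158,.215,.18),(.5502,.2395,.125),(.5502,.2395,.088)):
    q=proj(S,P);print(P,"scene",q,"crop",(q-[200,60])*3.125,"top",proj(T,P))
from station import r
t=r.snapshot("top");cv2.imwrite("pics/t2.png",cv2.resize(t["image"][120:216,60:188,::-1],(768,576),interpolation=cv2.INTER_CUBIC))
```

```text
(0.6158, 0.215, 0.185) scene [358.1801316  118.66071146] crop [494.31291124 183.31472331] top [113.10943254 148.52688907]
(0.6158, 0.215, 0.18) scene [357.72457037 120.24221934] crop [492.88928241 188.25693544] top [113.89514286 148.99176062]
(0.5502, 0.2395, 0.125) scene [338.65812922 120.85382852] crop [433.30665382 190.16821412] top [110.26288119 181.8410274 ]
(0.5502, 0.2395, 0.088) scene [336.18082057 131.24424194] crop [425.56506429 222.63825606] top [115.66356911 183.67588194]
```

View pics/t2.png

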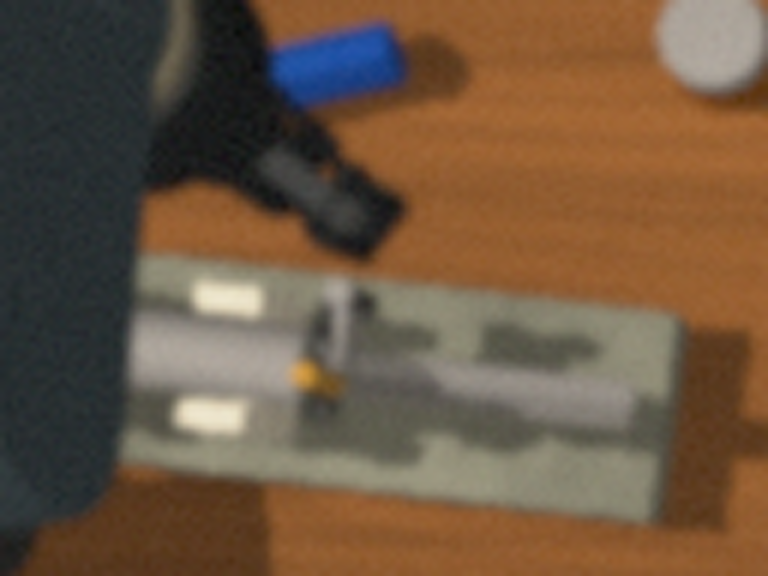

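The scene view puts the fingertips, near crop (465,168) and (555,160), about 20 mm higher than TCP 185 mm would imply. I'll check the stated nose length, then find the true tip height by touching down softly.

Run:
```python
from station import r
print(r.nose_length,[x for x in dir(r) if x[0]!='_'])
from h import *
mv([(540,-50,120,90)])
```

```text
0.011 ['MotionError', 'close_job', 'nose_length', 'read_state', 'snapshot']
(540, -50, 120, 90) -> [ -97.6 -257.7   64.3] spin 53.4 j6 -5
```

>>> servo_tool(claw=[1,1,1,1,1,1,1,1], translation=[[-13,-55,0],[-26,-110,0],[-40,-165,0],[-53,-220,0],[-66,-275,30],[-66,-275,70],[-66,-275,110],[-66,-275,110]], spin=[10,20,30,40,50,53,53,53])

```text
t: 7.12
ee_pos: [0.5003, -0.0446, 0.0694]
ee_rot: [-3.133, -0.003, 1.576]
wrist_force: [-0.5, -0.2, 0.7]
finger_gap: 0.0002
grasp_force: 0.0
```

Run:
```python
from h import *
from station import r
S=r.snapshot("scene");st=r.read_state();print(st["ee_pos"],st["ee_rot"])
p=st["ee_pos"]
for dz in(0,-.011,.02):
    q=proj(S,p+[0,0,dz]);print(dz,q,(q-[180,120])*6)
cv2.imwrite("pics/s3.png",cv2.resize(S["image"][120:216,180:308,::-1],(768,576),interpolation=cv2.INTER_CUBIC))
```

```text
[ 0.5020307  -0.04481288  0.07111647] [-3.13706628e+00 -1.46191303e-03  1.57719396e+00]
0 [250.99343646 177.95929343] [425.96061875 347.7557606 ]
-0.011 [250.96614346 180.82624508] [425.79686079 364.95747045]
0.02 [251.04433122 172.61312971] [426.26598731 315.67877825]
```

View pics/s3.png

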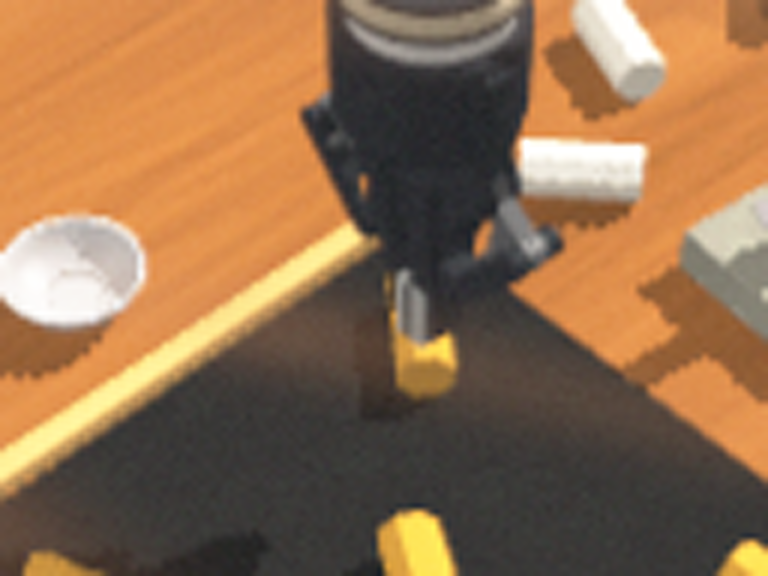

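The shut fingertips appear at about crop (415,340), where (426,365) was expected. I'll test this by touching the mat.

>>> servo_tool(claw=[1,1,1,1,1], translation=[[0,0,30],[0,0,45],[0,0,52],[0,0,57],[0,0,57]], spin=[0,0,0,0,0])

```text
t: 7.8
ee_pos: [0.5038, -0.0452, 0.0157]
ee_rot: [3.141, 0.0, 1.578]
wrist_force: [-0.4, 0.2, 0.3]
finger_gap: -0.0004
grasp_force: 0.0
```

>>> servo_tool(claw=[1,1], translation=[[0,0,2],[0,0,2]], spin=[0,0])

```text
t: 8.05
ee_pos: [0.5037, -0.0452, 0.0136]
ee_rot: [3.141, 0.0, 1.578]
wrist_force: [1.4, -0.1, 0.1]
finger_gap: 0.0
grasp_force: 0.0
```

>>> servo_tool(claw=[1,1], translation=[[0,0,2],[0,0,2]], spin=[0,0])

```text
t: 8.3
ee_pos: [0.5036, -0.0452, 0.0113]
ee_rot: [-3.141, -0.0, 1.578]
wrist_force: [-0.6, 1.1, -0.4]
finger_gap: -0.0004
grasp_force: 0.0
```

>>> servo_tool(claw=[1,1], translation=[[0,0,2],[0,0,2]], spin=[0,0])

```text
t: 8.55
ee_pos: [0.5035, -0.0452, 0.0092]
ee_rot: [-3.141, -0.0, 1.578]
wrist_force: [0.4, -0.4, -0.1]
finger_gap: 0.0003
grasp_force: 0.0
```

>>> servo_tool(claw=[1,1], translation=[[0,0,2],[0,0,2]], spin=[0,0])

```text
t: 8.8
ee_pos: [0.5035, -0.0452, 0.0072]
ee_rot: [-3.141, -0.0, 1.578]
wrist_force: [0.8, -0.5, -0.7]
finger_gap: 0.0002
grasp_force: 0.0
```

>>> servo_tool(claw=[1,1], translation=[[0,0,2],[0,0,2]], spin=[0,0])

```text
t: 9.05
ee_pos: [0.5035, -0.0452, 0.0053]
ee_rot: [-3.141, -0.0, 1.578]
wrist_force: [0.4, -0.2, 0.2]
finger_gap: -0.0004
grasp_force: 0.0
```

>>> servo_tool(claw=[1,1], translation=[[0,0,2],[0,0,2]], spin=[0,0])

```text
t: 9.3
ee_pos: [0.5035, -0.0452, 0.0033]
ee_rot: [-3.141, -0.0, 1.578]
wrist_force: [-0.5, -0.0, 0.5]
finger_gap: -0.0001
grasp_force: 0.0
```

>>> servo_tool(claw=[1,1], translation=[[0,0,2],[0,0,2]], spin=[0,0])

```text
t: 9.55
ee_pos: [0.5035, -0.0452, 0.0013]
ee_rot: [-3.141, -0.0, 1.578]
wrist_force: [-0.4, 0.2, 0.3]
finger_gap: 0.0003
grasp_force: 0.0
```

Run:
```python
from h import *
from station import r
S=r.snapshot("scene");T=r.snapshot("top");st=r.read_state();print(st["ee_pos"],st["wrist_force"])
p=st["ee_pos"];q=proj(S,p);print((q-[180,120])*6)
cv2.imwrite("pics/s4.png",cv2.resize(S["image"][120:216,180:308,::-1],(768,576),interpolation=cv2.INTER_CUBIC))
```

```text
[ 0.5035825  -0.04519253  0.001373  ] [-0.4232192  -0.11057445  0.53711137]
[426.7583746  454.29176573]
```

View pics/s4.png

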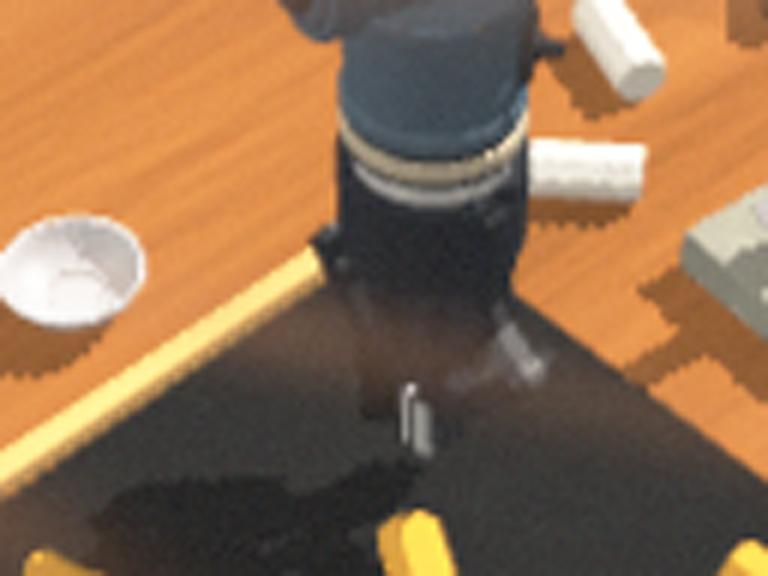

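The tips are at (425,455), where the TCP itself projects, so they are not 11 mm ahead of it. I'll keep probing until contact.

>>> servo_tool(claw=[1,1], translation=[[0,0,1.5],[0,0,1.5]], spin=[0,0])

```text
t: 9.9
ee_pos: [0.5036, -0.0452, -0.0002]
ee_rot: [-3.141, -0.0, 1.578]
wrist_force: [0.1, 0.3, -0.9]
finger_gap: 0.0005
grasp_force: 0.0
```

>>> servo_tool(claw=[1,1], translation=[[0,0,1.5],[0,0,1.5]], spin=[0,0])

```text
t: 10.15
ee_pos: [0.5035, -0.0452, -0.0017]
ee_rot: [-3.141, -0.0, 1.578]
wrist_force: [-0.5, -0.1, 0.3]
finger_gap: -0.0001
grasp_force: 0.0
```

>>> servo_tool(claw=[1,1], translation=[[0,0,1.5],[0,0,1.5]], spin=[0,0])

```text
t: 10.4
ee_pos: [0.5035, -0.0452, -0.0032]
ee_rot: [-3.141, -0.0, 1.578]
wrist_force: [0.2, 0.7, -0.1]
finger_gap: 0.0001
grasp_force: 0.0
```

>>> servo_tool(claw=[1,1], translation=[[0,0,2],[0,0,2]], spin=[0,0])

```text
t: 10.65
ee_pos: [0.5035, -0.0452, -0.0052]
ee_rot: [-3.141, -0.0, 1.578]
wrist_force: [0.3, 1.0, -0.3]
finger_gap: -0.0
grasp_force: 0.0
```

>>> servo_tool(claw=[1,1], translation=[[0,0,2],[0,0,2]], spin=[0,0])

```text
t: 10.9
ee_pos: [0.5035, -0.0452, -0.0072]
ee_rot: [-3.141, -0.0, 1.578]
wrist_force: [0.2, 0.5, -0.5]
finger_gap: 0.0001
grasp_force: 0.0
```

>>> servo_tool(claw=[1,1], translation=[[0,0,2],[0,0,2]], spin=[0,0])

```text
t: 11.15
ee_pos: [0.5035, -0.0452, -0.0092]
ee_rot: [-3.141, -0.0, 1.578]
wrist_force: [-0.0, 0.7, -0.8]
finger_gap: -0.0003
grasp_force: 0.0
```

>>> servo_tool(claw=[1,1], translation=[[0,0,1.5],[0,0,1.5]], spin=[0,0])

```text
t: 11.4
ee_pos: [0.5035, -0.0452, -0.0107]
ee_rot: [-3.141, -0.0, 1.578]
wrist_force: [-0.4, -0.4, -0.2]
finger_gap: -0.0003
grasp_force: 0.0
```

>>> servo_tool(claw=[1,1], translation=[[0,0,1.5],[0,0,1.5]], spin=[0,0])

```text
t: 11.65
ee_pos: [0.5035, -0.0452, -0.0122]
ee_rot: [-3.141, -0.0, 1.578]
wrist_force: [-0.1, 0.1, 0.3]
finger_gap: 0.0001
grasp_force: 0.0
```

>>> servo_tool(claw=[1,1], translation=[[0,0,1.5],[0,0,1.5]], spin=[0,0])

```text
t: 11.9
ee_pos: [0.5035, -0.0452, -0.0137]
ee_rot: [-3.141, -0.0, 1.578]
wrist_force: [0.5, -0.2, -0.2]
finger_gap: 0.0003
grasp_force: 0.0
```

Run:
```python
from h import *
from station import r
S=r.snapshot("scene");st=r.read_state();print(st["joints"],st["ee_pos"],st["wrist_force"],st["effort"])
p=st["ee_pos"];q=proj(S,p);print((q-[180,120])*6)
h=cv2.cvtColor(S["image"],cv2.COLOR_RGB2HSV)
m=((h[...,1]<40)&(h[...,2]>110));m[:170]=0;m[215:]=0;m[:,:235]=0;m[:,270:]=0
print(np.argwhere(m).tolist()[:60])
```

```text
[-3.10890947e-01  7.70245423e-01  1.88081182e+00 -1.43902459e-05
  4.90634905e-01 -3.17688896e-01] [ 0.50359166 -0.04522221 -0.01363234] [ 0.08031758 -0.25210056  0.14534075] [-2.51424397e-03 -4.11524069e+01 -4.68247533e+00 -2.61279938e-04
 -2.78286798e-04 -2.21381714e-05]
[426.50493705 475.29010724]
[[177, 264], [179, 263], [179, 264], [179, 265], [180, 263], [180, 264], [180, 265], [180, 266], [181, 263], [181, 264], [181, 265], [181, 266], [182, 264], [182, 265], [182, 266], [182, 267], [183, 265], [183, 266], [183, 267], [183, 268], [184, 265], [184, 266], [184, 267], [184, 268], [184, 269], [185, 266], [185, 267], [185, 268], [185, 269], [186, 267], [186, 268], [186, 269], [187, 268], [188, 247], [188, 248], [189, 247], [189, 248], [190, 247], [191, 247], [191, 249], [192, 247], [192, 249], [192, 250], [193, 247], [193, 249], [193, 250], [194, 247], [194, 249], [194, 250], [195, 247], [195, 249], [195, 250], [196, 247], [196, 249], [196, 250], [197, 249], [197, 250], [198, 250], [198, 251]]
```

There's still no contact at TCP z = -13.6 mm, so the reported pose is well off from where the tips are. I'll continue down to contact. The scene ray at that height will then give the tips' true xy.

>>> servo_tool(claw=[1,1], translation=[[0,0,2],[0,0,2]], spin=[0,0])

```text
t: 12.2
ee_pos: [0.5037, -0.0452, -0.0139]
ee_rot: [3.141, 0.0, 1.578]
wrist_force: [-2.5, 1.2, 14.4]
finger_gap: 0.0
grasp_force: 7.6
```

>>> servo_tool(claw=[1,1], translation=[[0,0,2],[0,0,2]], spin=[0,0])

```text
t: 12.45
ee_pos: [0.5037, -0.0452, -0.014]
ee_rot: [3.14, 0.001, 1.578]
wrist_force: [-4.6, 0.5, 31.3]
finger_gap: 0.0
grasp_force: 16.0
```

>>> servo_tool(claw=[1,1], translation=[[0,0,2],[0,0,2]], spin=[0,0])

```text
t: 12.7
ee_pos: [0.5038, -0.0452, -0.0141]
ee_rot: [3.139, 0.001, 1.578]
wrist_force: [-7.5, 1.6, 48.0]
finger_gap: 0.0001
grasp_force: 24.4
```

Contact came at reported z = -13.8 mm with the true tip at 1 mm, so the tips sit 26 mm higher than the spec, and probably off sideways too. I'll spin the tool near the mat and watch the tips to see whether the sideways offset turns with the tool.

>>> servo_tool(claw=[1,1,1], translation=[[0,0,-8],[0,0,-12],[0,0,-12]], spin=[0,0,0])

```text
t: 13.08
ee_pos: [0.5037, -0.0452, -0.0078]
ee_rot: [-3.141, -0.0, 1.578]
wrist_force: [0.6, 0.1, 0.6]
finger_gap: -0.0001
grasp_force: 0.0
```

```bash
cat >> h.py <<'E'
def grab(n):
    from station import r
    S=r.snapshot("scene");T=r.snapshot("top");st=r.read_state();pickle.dump((S,T,st),open(n+".pkl","wb"));print(np.round(st["ee_pos"]*1e3,1),np.round(np.degrees(st["ee_rot"]),2),np.round(st["wrist_force"],1));return S,T,st
E
python3 -c "
from h import *
grab('y90')"
```

```text
[503.3 -45.1  -8.3] [-1.7994e+02 -2.0000e-02  9.0390e+01] [0.1 0.5 0.6]
```

>>> servo_tool(claw=[1,1,1,1,1,1,1,1,1,1,1,1], translation=[[0,0,0],[0,0,0],[0,0,0],[0,0,0],[0,0,0],[0,0,0],[0,0,0],[0,0,0],[0,0,0],[0,0,0],[0,0,0],[0,0,0]], spin=[10,20,30,40,50,60,70,80,90,90,90,90])

```text
t: 14.68
ee_pos: [0.5035, -0.0452, -0.0078]
ee_rot: [-3.141, 0.0, 0.008]
wrist_force: [-0.0, 0.3, 0.2]
finger_gap: 0.0001
grasp_force: 0.0
```

```bash
python3 -c "
from h import *
grab('y0')"
```

```text
[503.6 -45.2  -7.6] [-180.      0.      0.44] [ 0.1 -0.2  1.1]
```

>>> servo_tool(claw=[1,1,1,1,1,1,1,1,1,1,1,1], translation=[[0,0,0],[0,0,0],[0,0,0],[0,0,0],[0,0,0],[0,0,0],[0,0,0],[0,0,0],[0,0,0],[0,0,0],[0,0,0],[0,0,0]], spin=[10,20,30,40,50,60,70,80,90,90,90,90])

```text
t: 16.27
ee_pos: [0.5036, -0.0452, -0.0076]
ee_rot: [-3.142, 0.0, -1.563]
wrist_force: [0.5, -0.7, -0.1]
finger_gap: -0.0
grasp_force: 0.0
```

Run:
```python
from h import *
grab('y270')
tiles=[]
for n in('y90','y0','y270'):
    S,T,st=pickle.load(open(n+'.pkl','rb'));p=st["ee_pos"].copy();p[2]+=.0148
    q=proj(S,p);print(n,"expected tip crop",(q-[225,170])*8)
    g=S["image"][170:212,225:285,::-1];g=np.clip(g.astype(float)*1.8,0,255).astype(np.uint8)
    tiles.append(cv2.resize(g,(420,294),interpolation=cv2.INTER_CUBIC))
cv2.imwrite("pics/spin.png",np.vstack([np.hstack(tiles[:2]),np.hstack([tiles[2],tiles[2]*0])])[:,:800])
```

```text
[503.6 -45.2  -7.6] [-180.     -0.    -89.56] [-0.2  0.  -0.2]
y90 expected tip crop [208.65550545 195.43255292]
y0 expected tip crop [209.19570033 194.78486059]
y270 expected tip crop [209.22258864 194.77102168]
```

View pics/spin.png

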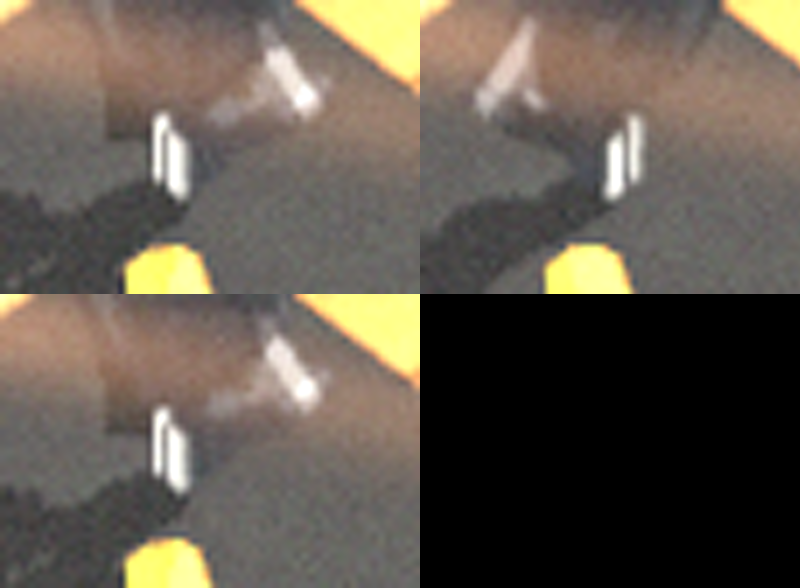

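Yaw 90° and 270° look the same, so nothing turns with the tool. The bright strips are the pads' near side faces, 11 mm from the centre: bottoms at (178,197) and (160,183) for yaw 90, and (192,197) and (213,183) for yaw 0. I'll work out the centre from those.

Run:
```python
from h import *
S,T,st=pickle.load(open('y90.pkl','rb'))
f=lambda x,y:(225+(x+.5)/7-.5,170+(y+.5)/7-.5)
for z in(.0071,):
  a=plane(S,*f(169,192),z)*1e3;b=plane(S,*f(202.5,192),z)*1e3
  print(a,"centre90",a+[0,11,0],b,"centre0",b-[11,0,0])
mv([(550,239.5,180,-6)])
```

```text
[505.68490122 -56.14616977   7.1       ] centre90 [505.68490122 -45.14616977   7.1       ] [514.44375613 -46.93222376   7.1       ] centre0 [503.44375613 -46.93222376   7.1       ]
(550, 239.5, 180, -6) -> [-284.3  -48.6 -187.6] spin -83.6 j6 120
```

The tips' xy matches the report to within 2 mm, so only z is off: true z = reported z + 25.8 mm. The earlier cage just passed over the post. I'll redo the gate with reported z = 86.

>>> servo_tool(claw=[0,0,0,0,0,0,0,0,0,0,0,0], translation=[[0,0,-60],[0,0,-120],[-40,-7,-142],[-80,-14,-142],[-120,-21,-142],[-170,-29,-142],[-220,-38,-142],[-260,-44,-142],[-284,-48.5,-142],[-284,-48.5,-142],[-284,-48.5,-142],[-284,-48.5,-142]], spin=[0,0,-10,-20,-30,-40,-50,-60,-70,-80,-83.5,-83.5])

```text
t: 17.88
ee_pos: [0.5498, 0.2392, 0.1342]
ee_rot: [3.141, 0.001, -0.107]
wrist_force: [0.8, -0.8, -0.1]
finger_gap: 0.0856
grasp_force: 0.0
```

```bash
python3 -c "
from h import *
mv([(550,239.5,86,-6)])"
```

```text
(550, 239.5, 86, -6) -> [ 0.2 -0.3 48.2] spin -0.1 j6 120
```

>>> servo_tool(claw=[0,0,0.4,0.8,0.8,0.8,0.8], translation=[[0,0,30],[0,0,48],[0,0,48],[0,0,48],[0,0,48],[0,0,48],[0,0,48]], spin=[0,0,0,0,0,0,0])

```text
t: 18.75
ee_pos: [0.5504, 0.2392, 0.0869]
ee_rot: [-3.141, -0.001, -0.107]
wrist_force: [0.2, -0.4, -0.5]
finger_gap: 0.0174
grasp_force: 0.0
```

>>> servo_tool(claw=[0.8,0.8,0.8,0.8], translation=[[0.5,6,0],[2,12,0],[5,18,0],[8.5,23,0]], spin=[-10,-20,-30,-40])

```text
t: 19.25
ee_pos: [0.5564, 0.2158, 0.0867]
ee_rot: [-3.141, -0.001, 0.597]
wrist_force: [1.4, 1.7, -0.5]
finger_gap: 0.0169
grasp_force: 0.7
```

>>> servo_tool(claw=[0.8,0.8,0.8,0.8,0.8,0.8,0.8,0.8,0.8,0.8,0.8,0.8], translation=[[0.5,6,0],[2,12,0],[5,18,0],[8.5,23,0],[13,27.5,0],[18,31,0],[24,34,0],[30,35.5,0],[36,36,0],[42,35.5,0],[47,34,0],[47,34,0]], spin=[-10,-20,-30,-40,-50,-60,-70,-80,-90,-100,-108,-108])

```text
t: 20.75
ee_pos: [0.6142, 0.2134, 0.0864]
ee_rot: [-3.142, 0.0, 2.475]
wrist_force: [-0.7, 0.1, 0.5]
finger_gap: 0.0172
grasp_force: 0.0
```

>>> servo_tool(claw=[0.5,0.4,0.4,0.4,0.4], translation=[[0,0,0],[0,0,0],[0,0,-40],[0,0,-80],[0,0,-80]], spin=[0,0,0,0,0])

```text
t: 21.38
ee_pos: [0.6169, 0.2138, 0.1705]
ee_rot: [3.135, 0.006, 2.476]
wrist_force: [0.5, 0.6, -0.1]
finger_gap: 0.0512
grasp_force: 0.0
```

Run:
```python
from h import *
S,T,st=grab('g')
show(bars(T,S))
for s,q in((T,(130,165)),(S,(338,125))):
  for p,a,c in brass(s,3):
    if np.linalg.norm(p-q)<60: print("post?",p,a)
mv([(671,-215.2,100,45),(671,-215.2,-10,45)])
```

```text
[613.9 213.3 166.6] [1.7998e+02 1.0000e-02 1.4186e+02] [-0.2 -0.4 -0.4]
[ 456.8 -207.1    7.1] ang18 len44 wid21 err1.8 area138 px [298.  224.3] dq1.7
[4.525e+02 4.000e-01 1.170e+01] ang141 len64 wid28 err2.2 area264 px [217.2 225.3] dq0.8
[ 558.6 -101.6   10.2] ang143 len61 wid25 err0.3 area184 px [257.6 184.8] dq0.8
[ 576.6 -223.5   17.7] ang146 len62 wid26 err0.9 area209 px [304.8 177.8] dq1.4
[ 670.8 -215.3    8.5] ang45 len43 wid23 err1.7 area137 px [300.8 142.5] dq1.6
[ 672.8 -107.5   12.3] ang149 len66 wid28 err2.3 area261 px [259.7 141. ] dq1.0
[673.7   2.6  12.3] ang1 len64 wid24 err3.2 area241 px [217.5 140.2] dq1.3
post? [349.71428571 141.53571429] 28
(671, -215.2, 100, 45) -> [-309.5 -301.8   66.6] spin 96.9 j6 27
(671, -215.2, -10, 45) -> [-309.5 -301.8  176.6] spin 96.9 j6 27
```

>>> servo_tool(claw=[0.4,0.4,0.4,0.4,0.4,0.4,0.4,0.4,0.4,0.4,0.4,0.4], translation=[[-20,-20,0],[-60,-60,20],[-100,-98,40],[-140,-136,66],[-180,-176,66],[-220,-214,66],[-260,-253,66],[-300,-292,66],[-309,-302,66],[-309,-302,66],[-309,-302,66],[-309,-302,66]], spin=[10,20,30,40,50,60,70,80,90,97,97,97])

```text
t: 22.98
ee_pos: [0.6702, -0.2143, 0.0992]
ee_rot: [-3.139, 0.001, 0.785]
wrist_force: [-0.3, 0.6, -0.5]
finger_gap: 0.0517
grasp_force: 0.0
```

Run:
```python
from h import *
S,T,st=pickle.load(open('g.pkl','rb'))
P=plane(S,349.7,141.5,.107)[:2]; H=np.array([.5858,.23576]);a=np.array([.10402,.99457]);n=np.array([-.99457,.10402])
d=P-H;print(P,np.linalg.norm(d),"gate rad",np.arctan2(-d@a,d@n))
mv([(671,-215.2,-10,45)])
```

```text
[0.61153952 0.21290683] 0.034420783985163836 gate rad 2.5197326565595675
(671, -215.2, -10, 45) -> [ -0.    1.2 109.2] spin 0.0 j6 27
```

The gate is open at about 2.5 rad. Picking short bar A.

>>> servo_tool(claw=[0.4,0.4,0.4,0.7,1,1,1,1,1,1,1,1], translation=[[0,1,60],[0,1,100],[0,1,109],[0,1,109],[0,1,109],[0,1,109],[0,1,109],[0,1,109],[0,1,60],[0,1,0],[0,1,-40],[0,1,-40]], spin=[0,0,0,0,0,0,0,0,0,0,0,0])

```text
t: 24.48
ee_pos: [0.6742, -0.217, 0.1453]
ee_rot: [3.133, -0.003, 0.784]
wrist_force: [0.2, -0.2, -1.5]
finger_gap: 0.0179
grasp_force: 60.2
```

Run:
```python
from h import *
a=np.array([.10402,.99457]);m=np.array([557.5,244.3]);p=m-58*a;b=m-110*a
print(p,b)
mv([(p[0],p[1],140,84),(p[0],p[1],53,84)])
mv([(b[0],b[1],53,84)],(p[0],p[1],53,84))
```

```text
[551.46684 186.61494] [546.0578 134.8973]
(np.float64(551.46684), np.float64(186.61494000000002), 140, 84) -> [ 198.  -372.5    5.3] spin -39.1 j6 25
(np.float64(551.46684), np.float64(186.61494000000002), 53, 84) -> [ 198.  -372.5   92.3] spin -39.1 j6 25
(np.float64(546.0578), np.float64(134.89730000000003), 53, 84) -> [-52.   0.  -0.] spin 0.0 j6 20
```

Run:
```python
from h import *
S,T,st=grab('k1')
p=st["ee_pos"]
for nm,s in(("S",S),("T",T)):
  for dz in(0,.0258):
    print(nm,dz,proj(s,p+[0,0,dz]))
  for q,a,c in brass(s,5):
    if np.linalg.norm(q-proj(s,p+[0,0,.02]))<25: print("blob",q,a,c[:,0].min(0),c[:,0].max(0))
P=p+[0,0,.0258]
u=proj(S,P).astype(int)
cv2.imwrite("pics/k1.png",cv2.resize(S["image"][u[1]-35:u[1]+37,u[0]-48:u[0]+48,::-1],(768,576),interpolation=cv2.INTER_CUBIC));print(u-[48,35])
```

```text
[ 670.9 -215.4  140. ] [-1.7994e+02  2.0000e-02  4.4890e+01] [ 0.2  0.  -0.9]
S 0 [248.1148282  244.75288185]
S 0.0258 [248.12037893 237.66545137]
blob [257.         240.83870968] 31 [256 236] [258 246]
blob [238.89285714 240.10714286] 28 [238 235] [240 245]
T 0 [308.58940646 130.19986006]
T 0.0258 [310.31759698 127.3239658 ]
[200 202]
```

View pics/k1.png

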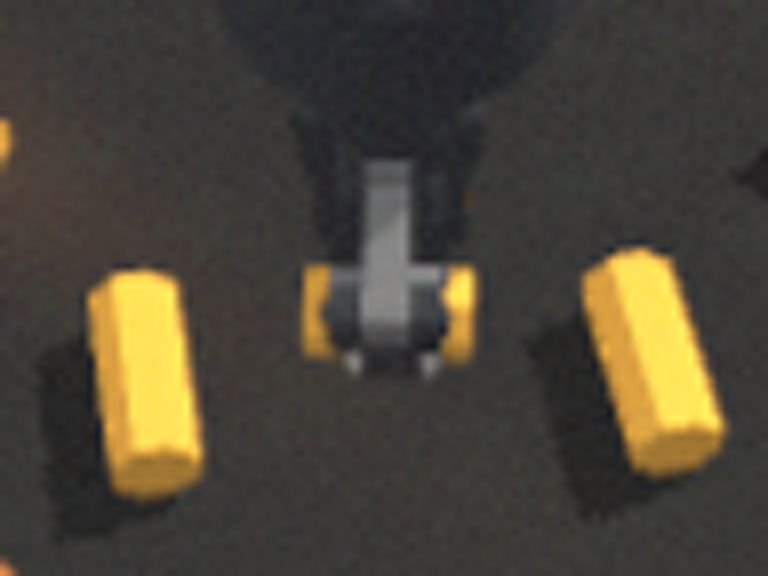

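The crop shows the bar held level and centred in the jaws, at (390,310). Now carrying it to the chute.

>>> servo_tool(claw=[1,1,1,1,1,1,1,1,1,1], translation=[[20,-37,0],[50,-93,0],[78,-147,0],[106,-200,0],[134,-252,0],[162,-305,0],[188,-354,0],[198,-372.5,0],[198,-372.5,0],[198,-372.5,0]], spin=[-5,-10,-15,-20,-25,-30,-35,-39,-39,-39])

```text
t: 25.82
ee_pos: [0.5493, 0.1866, 0.1396]
ee_rot: [-3.141, 0.001, 1.463]
wrist_force: [0.3, 0.1, -0.8]
finger_gap: 0.0177
grasp_force: 60.1
```

Run:
```python
from h import *
S,T,st=grab('k2')
mv([(551.5,186.6,53,84)])
p=st["ee_pos"]
for s in (S,T):
  for q,a,c in brass(s,5):
    if np.linalg.norm(q-proj(s,p+[0,0,.02]))<25: print("blob",q,a,c[:,0].min(0),c[:,0].max(0),proj(s,p+[0,0,.0058]))
```

```text
[549.7 186.3 140. ] [-1.7999e+02  3.0000e-02  8.3740e+01] [ 1.   0.2 -0.8]
(551.5, 186.6, 53, 84) -> [ 0.5  1.8 87. ] spin -0.3 j6 25
blob [324.25714286 121.67142857] 70 [320 116] [329 127] [327.51153936 123.47205875]
blob [131.98901099 180.45054945] 91 [126 176] [138 185] [130.7274645  181.14671399]
```

>>> servo_tool(claw=[1,1,1,1,1,1], translation=[[0.5,2,40],[0.5,2,70],[0.5,2,80],[0.5,2,84],[0.5,2,86.5],[0.5,2,86.5]], spin=[0,0,0,0,0,0])

```text
t: 26.68
ee_pos: [0.5513, 0.1871, 0.0568]
ee_rot: [3.141, 0.001, 1.465]
wrist_force: [-3.6, -3.5, 10.8]
finger_gap: 0.018
grasp_force: 61.4
```

>>> servo_tool(claw=[0.75,0.6,0.6,0.6,0.6,0.6], translation=[[0,0,0],[0,0,0],[0,0,0],[0,0,-30],[-50,0,-60],[-110,0,-90]], spin=[0,0,0,0,0,0])

```text
t: 27.42
ee_pos: [0.5402, 0.0826, 0.1427]
ee_rot: [3.14, -0.0, 1.467]
wrist_force: [0.5, -0.5, 0.2]
finger_gap: 0.0341
grasp_force: 0.0
```

Run:
```python
from h import *
S,T,st=grab('k3')
a=np.array([.10402,.99457]);m=np.array([.5575,.2443]);n=np.array([-a[1],a[0]])
B=[]
for s in (T,S):
  e=proj(s,[.5515,.1866,.0735]);print("exp",e)
  for q,ar,c in brass(s,5):
    if np.linalg.norm(q-e)<15: print("blob",q,ar,c[:,0].min(0),c[:,0].max(0));B.append(q); w=plane(s,*q,.0735)[:2]-m;print("retort xy",w@a,w@n)
if len(B)==2:
  P,e=tri(T,B[0],S,B[1]);w=P[:2]-m;print(P,e,w@a,w@n)
```

```text
[541.9  78.6 144.7] [1.7965e+02 7.0000e-02 8.3620e+01] [ 0.5  1.5 -0.1]
exp [139.48141319 183.9772828 ]
exp [323.80561155 144.18047302]
blob [323.48672566 143.84070796] 113 [317 138] [331 150]
retort xy -0.05773739037801315 0.0014793385231788537
```

The bar lies in the chute at retort x = -57.7, y ≈ +1.5 mm, so the early contact was the fingertips on the chute's edges. Now pushing it in.

Run:
```python
from h import *
mv([(547.1,144.8,100,84),(547.1,144.8,56,84),(555.9,229.4,56,84)])
```

```text
(547.1, 144.8, 100, 84) -> [66.3 -2.2 44.7] spin -0.4 j6 21
(547.1, 144.8, 56, 84) -> [66.3 -2.2 88.7] spin -0.4 j6 21
(555.9, 229.4, 56, 84) -> [151.4  -2.9  88.7] spin -0.4 j6 28
```

>>> servo_tool(claw=[1,1,1,1,1,1,1], translation=[[30,-1,20],[60,-2,40],[67,-2,40],[67,-2,60],[67,-2,80],[67,-2,87],[67,-2,87]], spin=[0,0,0,0,0,0,0])

```text
t: 28.4
ee_pos: [0.5451, 0.1496, 0.0549]
ee_rot: [-3.142, 0.0, 1.464]
wrist_force: [-0.3, 0.8, -0.8]
finger_gap: 0.0004
grasp_force: 0.0
```

Run:
```python
from h import *
mv([(555.9,229.4,56,84)])
```

```text
(555.9, 229.4, 56, 84) -> [80.5  2.2 -1.1] spin -0.1 j6 28
```

>>> servo_tool(claw=[1,1,1,1,1,1,1,1,1,1,1,1], translation=[[4,1,-1],[12,2,-1],[20,2,-1],[27,2,-1],[34,2,-1],[41,2,-1],[48,2,-1],[55,2,-1],[62,2,-1],[69,2,-1],[76,2,-1],[80,2,-1]], spin=[0,0,0,0,0,0,0,0,0,0,0,0])

```text
t: 29.9
ee_pos: [0.5555, 0.2296, 0.056]
ee_rot: [3.141, -0.0, 1.465]
wrist_force: [-1.5, -4.1, 3.8]
finger_gap: 0.0
grasp_force: 2.1
```

Run:
```python
from h import *
S,T,st=grab('k4')
for s in(S,T):
  for q,ar,c in brass(s,3):
    w=plane(s,*q,.0735)
    if .5<w[0]<.6 and .1<w[1]<.3: print("blob",q,ar,w)
```

```text
[555.6 230.2  55.7] [ 1.7996e+02 -8.0000e-02  8.3890e+01] [ 0.  -0.1  0.2]
blob [349.62068966 141.72413793] 29 [0.59472829 0.24706965 0.0735    ]
```

The first bar is in, with no jam. Now the second short bar.

>>> servo_tool(claw=[1,1,0.6,0.4], translation=[[-20,0,0],[-30,0,-40],[-50,0,-84],[-70,0,-84]], spin=[0,0,0,0])

```text
t: 30.5
ee_pos: [0.5504, 0.1584, 0.1429]
ee_rot: [3.134, -0.002, 1.464]
wrist_force: [-0.8, 0.3, 0.7]
finger_gap: 0.0356
grasp_force: 0.0
```

Run:
```python
from h import *
S,T,st=grab('k5')
show(bars(T,S))
mv([(456.8,-207.1,100,18)])
mv([(555.9,229.4,56,84),(545,162,140,84)])
```

```text
[547.3 157.2 139.7] [-1.7996e+02  1.0000e-02  8.3710e+01] [ 0.4  0.4 -0.3]
[ 454.8 -207.9    6.5] ang18 len41 wid21 err0.7 area117 px [298.6 225.3] dq1.7
[452.5   0.5  11.3] ang141 len64 wid28 err2.0 area267 px [217.3 225.3] dq0.8
[ 561.2 -101.9   13.9] ang151 len62 wid27 err2.0 area233 px [257.4 183.4] dq0.8
[ 574.3 -220.9   12.5] ang145 len66 wid28 err2.3 area261 px [303.3 178.7] dq1.0
[ 672.8 -107.5   12.1] ang149 len66 wid28 err2.4 area262 px [259.7 141. ] dq1.0
[673.8   2.6  12.2] ang1 len64 wid24 err3.2 area242 px [217.5 140.2] dq1.3
(456.8, -207.1, 100, 18) -> [-372.   -50.1   39.7] spin 65.7 j6 48
(555.9, 229.4, 56, 84) -> [72.7  0.6 83.7] spin -0.3 j6 28
(545, 162, 140, 84) -> [ 4.6 -2.8 -0.3] spin -0.3 j6 23
```

>>> servo_tool(claw=[0.4,0.4,0.4,0.4,0.4,0.4,0.4,0.4,0.4,0.4], translation=[[-30,-4,0],[-85,-11,0],[-140,-19,20],[-195,-26,40],[-250,-34,40],[-305,-41,40],[-350,-47,40],[-372,-50,40],[-372,-50,40],[-372,-50,40]], spin=[10,20,30,40,50,60,65.5,65.5,65.5,65.5])

```text
t: 31.85
ee_pos: [0.4579, -0.2037, 0.0989]
ee_rot: [-3.139, 0.001, 0.321]
wrist_force: [0.2, 0.3, -0.1]
finger_gap: 0.0511
grasp_force: 0.0
```

Run:
```python
from h import *
S,T,st=grab('k6')
mv([(456.5,-207.1,-10,18)])
```

```text
[ 458.4 -203.5   99.4] [-1.7991e+02  4.0000e-02  1.8470e+01] [0.  0.5 0.3]
(456.5, -207.1, -10, 18) -> [ -2.9   2.8 109.4] spin 0.5 j6 48
```

>>> servo_tool(claw=[0.4,0.4,0.4,0.7,1,1,1,1,1,1,1,1], translation=[[-3,3,60],[-3,3,100],[-3,3,109],[-3,3,109],[-3,3,109],[-3,3,109],[-3,3,109],[-3,3,109],[-3,3,60],[-3,3,0],[-3,3,-40],[-3,3,-40]], spin=[0,0,0,0,0,0,0,0,0,0,0,0])

```text
t: 33.45
ee_pos: [0.4586, -0.2103, 0.1433]
ee_rot: [3.134, -0.005, 0.321]
wrist_force: [-0.8, 0.4, -0.9]
finger_gap: 0.0181
grasp_force: 63.4
```

>>> servo_tool(claw=[1,1], translation=[[0,0,0],[0,0,0]], spin=[0,0])

```text
t: 33.7
ee_pos: [0.4556, -0.2081, 0.1383]
ee_rot: [-3.139, 0.002, 0.321]
wrist_force: [-0.3, 0.3, -2.3]
finger_gap: 0.0179
grasp_force: 63.3
```

Run:
```python
from h import *
mv([(551.5,186.6,140,84)])
```

```text
(551.5, 186.6, 140, 84) -> [ 215.5 -344.3   -1.7] spin -65.6 j6 25
```

>>> servo_tool(claw=[1,1,1,1,1,1,1,1,1,1,1,1], translation=[[15,-24,0],[43,-69,0],[75,-120,0],[107,-171,0],[139,-222,0],[171,-273,0],[203,-324,0],[215,-344,0],[215,-344,0],[215,-344,0],[215,-344,0],[215,-344,0]], spin=[-8,-18,-28,-38,-48,-58,-65.5,-65.5,-65.5,-65.5,-65.5,-65.5])

```text
t: 35.2
ee_pos: [0.5522, 0.1842, 0.1398]
ee_rot: [-3.141, 0.0, 1.462]
wrist_force: [-0.9, 0.1, -1.2]
finger_gap: 0.0178
grasp_force: 63.3
```

Run:
```python
from h import *
S,T,st=grab('k7')
mv([(551.3,186.6,57,84)])
```

```text
[552.3 184.6 140. ] [180.    -0.    83.81] [-0.1 -0.6 -1.1]
(551.3, 186.6, 57, 84) -> [ 1.9 -1.2 83. ] spin -0.2 j6 25
```

>>> servo_tool(claw=[1,1,1,1,1,0.75,0.6,0.6,0.6,0.6,0.6,0.6], translation=[[2,-1,40],[2,-1,70],[2,-1,79],[2,-1,82.5],[2,-1,82.5],[2,-1,82.5],[2,-1,82.5],[2,-1,82.5],[2,-1,60],[-30,-1,20],[-80,-1,5],[-80,-1,5]], spin=[0,0,0,0,0,0,0,0,0,0,0,0])

```text
t: 36.8
ee_pos: [0.5437, 0.1034, 0.1366]
ee_rot: [3.138, 0.0, 1.46]
wrist_force: [0.1, 0.3, 0.1]
finger_gap: 0.0343
grasp_force: 0.0
```

>>> servo_tool(claw=[1,1], translation=[[0,0,0],[0,0,0]], spin=[0,0])

```text
t: 37.05
ee_pos: [0.5423, 0.1069, 0.1343]
ee_rot: [-3.14, -0.0, 1.465]
wrist_force: [-0.2, 0.4, -1.1]
finger_gap: 0.0003
grasp_force: 0.0
```

Run:
```python
from h import *
S,T,st=grab('k8')
a=np.array([.10402,.99457]);m=np.array([.5575,.2443]);n=np.array([-a[1],a[0]])
e=proj(S,[.5515,.1866,.0735])
for q,ar,c in brass(S,5):
    if np.linalg.norm(q-e)<25: w=plane(S,*q,.0735)[:2]-m;print("blob",q,ar,w@a,w@n)
mv([(546.8,146.8,100,84),(546.8,146.8,56,84)])
```

```text
[542.3 107.  134.2] [-179.93   -0.     83.98] [-0.1  0.5  1. ]
blob [324.01869159 143.37383178] 107 -0.05521259888778392 0.0019272857187348
blob [338.55172414 135.5862069 ] 29 0.0006502221788707598 -0.00018296903752694995
(546.8, 146.8, 100, 84) -> [40.1  0.3 34.2] spin -0.0 j6 21
(546.8, 146.8, 56, 84) -> [40.1  0.3 78.2] spin -0.0 j6 21
```

Bar 2 lies in the chute at x = -55 mm. The end of bar 1 is visible at the mouth. Pushing both in.

>>> servo_tool(claw=[1,1,1,1,1,1,1,1,1,1,1,1], translation=[[40,0,20],[40,0,50],[40,0,70],[40,0,78],[40,0,78],[50,0,78],[58,0,78],[66,0,78],[74,0,78],[82,0,78],[90,0,78],[98,0,78]], spin=[0,0,0,0,0,0,0,0,0,0,0,0])

```text
t: 38.65
ee_pos: [0.5539, 0.2031, 0.0573]
ee_rot: [3.14, 0.001, 1.465]
wrist_force: [1.1, -4.2, 3.3]
finger_gap: -0.0002
grasp_force: 2.6
```

>>> servo_tool(claw=[1,1,1,1,1], translation=[[8,0,0],[15,0,0],[22,0,0],[27,0,0],[27,0,0]], spin=[0,0,0,0,0])

```text
t: 39.28
ee_pos: [0.5554, 0.2312, 0.0566]
ee_rot: [-3.14, -0.001, 1.464]
wrist_force: [1.1, 0.7, 0.3]
finger_gap: -0.0002
grasp_force: 0.0
```

Run:
```python
from h import *
S,T,st=grab('k9')
a=np.array([.10402,.99457]);m=np.array([557.5,244.3]);n=np.array([-a[1],a[0]])
d=st["ee_pos"][:2]*1e3-m;print("retort",d@a,d@n)
```

```text
[554.9 230.9  56.3] [-1.7987e+02 -3.0000e-02  8.3880e+01] [ 1.  -0.7 -0.4]
retort -13.640423805737687 1.1783687041852147
```

Stepping forward with force checks until the flange is felt.

>>> servo_tool(claw=[1,1], translation=[[1.5,0,0],[1.5,0,0]], spin=[0,0])

```text
t: 39.62
ee_pos: [0.5554, 0.2318, 0.0565]
ee_rot: [-3.14, 0.0, 1.464]
wrist_force: [0.1, -0.0, 0.1]
finger_gap: -0.0
grasp_force: 0.3
```

>>> servo_tool(claw=[1,1], translation=[[1.5,0,0],[1.5,0,0]], spin=[0,0])

```text
t: 39.88
ee_pos: [0.5563, 0.2332, 0.0568]
ee_rot: [-3.141, 0.0, 1.464]
wrist_force: [0.3, 0.0, -1.7]
finger_gap: 0.0002
grasp_force: 0.5
```

>>> servo_tool(claw=[1,1], translation=[[1,0,0],[1,0,0]], spin=[0,0])

```text
t: 40.12
ee_pos: [0.5565, 0.2341, 0.0568]
ee_rot: [-3.142, 0.0, 1.464]
wrist_force: [-0.8, -2.0, -0.5]
finger_gap: -0.0001
grasp_force: 1.0
```

>>> servo_tool(claw=[1,1], translation=[[1,0,0],[1,0,0]], spin=[0,0])

```text
t: 40.38
ee_pos: [0.5565, 0.234, 0.0568]
ee_rot: [-3.141, 0.002, 1.465]
wrist_force: [-1.2, -5.3, 0.3]
finger_gap: -0.0001
grasp_force: 2.8
```

>>> servo_tool(claw=[1,1], translation=[[1,0,0],[1,0,0]], spin=[0,0])

```text
t: 40.62
ee_pos: [0.5564, 0.234, 0.0569]
ee_rot: [-3.141, 0.004, 1.465]
wrist_force: [0.2, -8.3, 0.6]
finger_gap: 0.0
grasp_force: 4.3
```

>>> servo_tool(claw=[1,1], translation=[[1,0,0],[1,0,0]], spin=[0,0])

```text
t: 40.88
ee_pos: [0.5564, 0.234, 0.0569]
ee_rot: [-3.14, 0.005, 1.466]
wrist_force: [-1.0, -11.4, 1.1]
finger_gap: 0.0001
grasp_force: 5.8
```

That's the flange: a rigid stop, with the bars flush. Now backing off to close the gate.

>>> servo_tool(claw=[1,1,0.8,0.6,0.4], translation=[[-20,0,0],[-25,0,-40],[-25,0,-80],[-25,0,-80],[-25,0,-80]], spin=[0,0,0,-10,-20])

```text
t: 41.5
ee_pos: [0.5547, 0.2124, 0.138]
ee_rot: [3.139, -0.001, 1.818]
wrist_force: [-0.2, -0.3, -0.3]
finger_gap: 0.0502
grasp_force: 0.0
```

>>> servo_tool(claw=[0.4,0.4,0.4,0.4,0.4], translation=[[0,0,0],[0,0,0],[0,0,0],[0,0,0],[0,0,0]], spin=[-10,-20,-30,-38,-38])

```text
t: 42.12
ee_pos: [0.5542, 0.2123, 0.137]
ee_rot: [3.14, -0.0, 2.474]
wrist_force: [1.0, -0.1, 0.3]
finger_gap: 0.0515
grasp_force: 0.0
```

Run:
```python
from h import *
S,T,st=grab('k10')
show(bars(T,S))
for q,ar,c in brass(S,3):
    if np.linalg.norm(q-(345,140))<25: print("S blob",q,ar,plane(S,*q,.107))
mv([(613,213.3,135,142),(613,213.3,86,142)])
```

```text
[554.2 212.3 137. ] [179.96  -0.   141.74] [0.3 0.2 1. ]
[452.4   0.6  11.6] ang141 len64 wid28 err2.1 area264 px [217.2 225.4] dq0.8
[ 561.3 -101.9   14.3] ang151 len62 wid27 err2.4 area243 px [257.3 183.3] dq1.0
[ 574.3 -220.9   12.8] ang146 len65 wid27 err2.3 area259 px [303.3 178.7] dq1.0
[ 672.9 -107.6   12.2] ang149 len66 wid27 err2.2 area259 px [259.8 141. ] dq0.9
[673.8   2.6  12.4] ang1 len64 wid24 err3.2 area242 px [217.5 140.2] dq1.3
S blob [349.62068966 141.72413793] 29 [0.61192105 0.21203892 0.107     ]
S blob [339.08695652 135.43478261] 23 [0.5773313  0.21154544 0.107     ]
(613, 213.3, 135, 142) -> [-45.5  37.2   2. ] spin -0.3 j6 -33
(613, 213.3, 86, 142) -> [-45.5  37.2  51. ] spin -0.3 j6 -33
```

>>> servo_tool(claw=[0.4,0.4,0.4,0.4,0.4,0.6,0.8,0.8,0.8], translation=[[-25,20,0],[-45.5,37,0],[-45.5,37,0],[-45.5,37,25],[-45.5,37,51],[-45.5,37,51],[-45.5,37,51],[-45.5,37,51],[-45.5,37,51]], spin=[0,0,0,0,0,0,0,0,0])

```text
t: 43.35
ee_pos: [0.6133, 0.2135, 0.087]
ee_rot: [3.14, 0.001, 2.476]
wrist_force: [0.2, -0.2, -0.1]
finger_gap: 0.0173
grasp_force: 0.0
```

Run:
```python
from h import *
from station import r
H=np.array([585.8,235.8]);a=np.array([.10402,.99457]);n=np.array([-.99457,.10402])
w=[]
for k in list(range(138,-13,-10))+[-8]:
    t=np.radians(k);p=H+36*(-np.sin(t)*a+np.cos(t)*n);w.append((round(p[0],1),round(p[1],1),86,-6+k))
mv(w[:12]);print()
mv(w[11:],w[11])
```

```text
(np.float64(609.9), np.float64(209.1), 86, 132) -> [-0.  -5.6  1. ] spin 9.9 j6 -23
(np.float64(604.9), np.float64(205.3), 86, 122) -> [  1.5 -11.7   1. ] spin 19.9 j6 -13
(np.float64(599.3), np.float64(202.4), 86, 112) -> [  4.2 -17.4   1. ] spin 29.9 j6 -3
(np.float64(593.3), np.float64(200.6), 86, 102) -> [  7.8 -22.5   1. ] spin 39.9 j6 7
(np.float64(587.1), np.float64(199.8), 86, 92) -> [ 12.2 -27.    1. ] spin 49.9 j6 17
(np.float64(580.8), np.float64(200.1), 86, 82) -> [ 17.3 -30.6   1. ] spin 59.9 j6 27
(np.float64(574.7), np.float64(201.6), 86, 72) -> [ 23.  -33.2   1. ] spin 69.9 j6 37
(np.float64(568.9), np.float64(204.0), 86, 62) -> [ 29.1 -34.9   1. ] spin 79.9 j6 48
(np.float64(563.7), np.float64(207.4), 86, 52) -> [ 35.3 -35.4   1. ] spin 89.9 j6 58
(np.float64(559.1), np.float64(211.7), 86, 42) -> [ 41.5 -34.9   1. ] spin 99.9 j6 69
(np.float64(555.3), np.float64(216.7), 86, 32) -> [ 47.6 -33.3   1. ] spin 109.9 j6 79
(np.float64(552.4), np.float64(222.3), 86, 22) -> [ 53.3 -30.7   1. ] spin 119.9 j6 90

(np.float64(552.4), np.float64(222.3), 86, 22) -> [ 0.  0. -0.] spin 0.0 j6 90
(np.float64(550.6), np.float64(228.3), 86, 12) -> [ 0.6 -6.2 -0. ] spin 10.0 j6 101
(np.float64(549.8), np.float64(234.5), 86, 2) -> [  2.2 -12.3  -0. ] spin 20.0 j6 111
(np.float64(550.1), np.float64(240.8), 86, -8) -> [  4.8 -18.   -0. ] spin 30.0 j6 122
(np.float64(551.6), np.float64(246.9), 86, -18) -> [  8.5 -23.1  -0. ] spin 40.0 j6 132
(np.float64(550.9), np.float64(244.5), 86, -14) -> [  6.9 -21.1  -0. ] spin 36.0 j6 128
```

>>> servo_tool(claw=[0.8,0.8,0.8,0.8,0.8,0.8,0.8,0.8,0.8,0.8,0.8,0.8], translation=[[0,-5.5,1],[1.5,-11.5,1],[4,-17.5,1],[8,-22.5,1],[12,-27,1],[17,-30.5,1],[23,-33,1],[29,-35,1],[35,-35.5,1],[41.5,-35,1],[47.5,-33.5,1],[53,-30.5,1]], spin=[10,20,30,40,50,60,70,80,90,100,110,120])

```text
t: 44.85
ee_pos: [0.5523, 0.2214, 0.0855]
ee_rot: [3.14, 0.0, 0.376]
wrist_force: [-0.7, -3.3, 1.3]
finger_gap: 0.0169
grasp_force: 1.1
```

>>> servo_tool(claw=[0.8,0.8,0.8,0.8], translation=[[0.5,-6,0],[2,-12,0],[5,-18,0],[5,-18,0]], spin=[10,20,30,30])

```text
t: 45.35
ee_pos: [0.5502, 0.2409, 0.0853]
ee_rot: [-3.141, -0.001, -0.139]
wrist_force: [-1.0, -0.4, -0.3]
finger_gap: 0.0173
grasp_force: 0.0
```

>>> servo_tool(claw=[0.8,0.8,0.8], translation=[[0,-1.5,0],[0,-3,0],[0,-3,0]], spin=[0,0,0])

```text
t: 45.72
ee_pos: [0.5505, 0.2433, 0.0849]
ee_rot: [3.141, 0.0, -0.141]
wrist_force: [-1.5, -1.8, 1.7]
finger_gap: 0.0172
grasp_force: 1.1
```

>>> servo_tool(claw=[0.8,0.8], translation=[[0,-1.5,0],[0,-1.5,0]], spin=[0,0])

```text
t: 45.98
ee_pos: [0.5504, 0.2435, 0.0849]
ee_rot: [3.139, 0.001, -0.14]
wrist_force: [-1.5, -6.7, 1.6]
finger_gap: 0.0169
grasp_force: 3.3
```

>>> servo_tool(claw=[0.8,0.8], translation=[[0,-1,0],[0,-1,0]], spin=[0,0])

```text
t: 46.22
ee_pos: [0.5504, 0.2436, 0.0849]
ee_rot: [3.137, 0.001, -0.14]
wrist_force: [-0.4, -8.0, 4.4]
finger_gap: 0.0173
grasp_force: 4.6
```

The gate is against its stop. Releasing, then going for the thick bars.

>>> servo_tool(claw=[0.8,0.6,0.4,0.2,0,0], translation=[[0,3,0],[0,5,0],[0,5,-40],[0,5,-70],[0,5,-70],[0,5,-70]], spin=[0,0,0,0,0,0])

```text
t: 46.98
ee_pos: [0.5498, 0.2413, 0.1543]
ee_rot: [-3.141, 0.001, -0.141]
wrist_force: [-0.1, 0.0, -0.4]
finger_gap: 0.0853
grasp_force: 0.0
```

Run:
```python
from h import *
S,T,st=grab('k11')
show(bars(T,S))
H=np.array([.5858,.23576]);a=np.array([.10402,.99457]);n=np.array([-.99457,.10402])
for q,ar,c in brass(S,3):
    if np.linalg.norm(q-(340,130))<25:
        P=plane(S,*q,.107)[:2];d=P-H;print("S blob",q,ar,P,np.arctan2(-d@a,d@n))
b=(452.5,.5)
mv([(452.5,.5,80,141+90-180),(452.5,.5,-15,51)])
```

```text
[549.3 241.1 153.5] [ 1.7996e+02  1.4000e-01 -8.1000e+00] [ 0.6  0.2 -0.5]
[452.4   0.5  11.1] ang141 len64 wid27 err2.2 area261 px [217.2 225.4] dq0.9
[ 560.8 -101.1   13.1] ang150 len64 wid27 err2.5 area250 px [257.  183.5] dq1.0
[ 574.5 -221.1   12.7] ang145 len65 wid27 err2.3 area257 px [303.4 178.6] dq1.0
[ 672.8 -107.6   12.4] ang149 len66 wid28 err2.3 area260 px [259.8 141. ] dq1.0
[673.6   2.7  12.2] ang1 len64 wid24 err3.1 area240 px [217.5 140.3] dq1.3
S blob [337.5  124.75] 28 [0.54710088 0.24380936] -0.10086541940237116
(452.5, 0.5, 80, 51) -> [-61.9 251.9  73.5] spin -59.1 j6 39
(452.5, 0.5, -15, 51) -> [-61.9 251.9 168.5] spin -59.1 j6 39
```

>>> servo_tool(claw=[0,0,0,0,0,0,0,0,0], translation=[[-10,42,0],[-20,84,0],[-32,130,20],[-44,180,40],[-54,220,60],[-62,252,73],[-62,252,73],[-62,252,73],[-62,252,73]], spin=[-10,-20,-30,-40,-50,-59,-59,-59,-59])

```text
t: 48.2
ee_pos: [0.454, 0.0012, 0.0821]
ee_rot: [3.141, -0.001, 0.889]
wrist_force: [-0.3, -0.7, -0.1]
finger_gap: 0.0855
grasp_force: 0.0
```

Run:
```python
from h import *
mv([(452.5,.5,-15,51)])
```

```text
(452.5, 0.5, -15, 51) -> [-1.5 -0.7 97.1] spin -0.1 j6 39
```

>>> servo_tool(claw=[0,0,0,0.2,0.6,0.6,0.6,0.6,0.6,0.6,0.6,0.6], translation=[[-1,-1,60],[-1,-1,90],[-1,-1,97],[-1,-1,97],[-1,-1,97],[-1,-1,97],[-1,-1,97],[-1,-1,97],[-1,-1,80],[-1,-1,30],[-1,-1,10],[-1,-1,10]], spin=[0,0,0,0,0,0,0,0,0,0,0,0])

```text
t: 49.7
ee_pos: [0.4529, -0.0, 0.0734]
ee_rot: [3.138, -0.002, 0.888]
wrist_force: [0.0, -0.2, -3.7]
finger_gap: 0.0588
grasp_force: 67.4
```

Run:
```python
from h import *
S,T,st=grab('k12')
a=np.radians(7.6);n=np.array([-np.sin(a),np.cos(a)]);c=np.array([514.3,-397.2])
for y in(-30,0,30,-15,15): print(y,np.round(c+y*n,1))
p=c-30*n
mv([(p[0],p[1],72,97.6)])
```

```text
[4.515e+02 3.000e-01 7.170e+01] [-1.7999e+02  1.0000e-02  5.0890e+01] [-0.   0.4 -3. ]
-30 [ 518.3 -426.9]
0 [ 514.3 -397.2]
30 [ 510.3 -367.5]
-15 [ 516.3 -412.1]
15 [ 512.3 -382.3]
(np.float64(518.2676917077137), np.float64(-426.93646620754623), 72, 97.6) -> [-2.894e+02  3.214e+02 -3.000e-01] spin -46.7 j6 -47
```

>>> servo_tool(claw=[0.6,0.6,0.6,0.6,0.6,0.6,0.6,0.6,0.6,0.6,0.6,0.6], translation=[[-20,22,0],[-55,61,0],[-92,102,0],[-130,144,0],[-168,187,0],[-206,229,0],[-244,271,0],[-274,304,0],[-289,321,0],[-289,321,0],[-289,321,0],[-289,321,0]], spin=[-5,-10,-15,-20,-25,-30,-35,-40,-46.5,-46.5,-46.5,-46.5])

```text
t: 51.3
ee_pos: [0.5182, -0.4243, 0.071]
ee_rot: [-3.14, -0.003, 1.7]
wrist_force: [-0.5, -0.8, -3.1]
finger_gap: 0.0591
grasp_force: 67.2
```

Run:
```python
from h import *
mv([(518.3,-426.9,3,97.6)])
```

```text
(518.3, -426.9, 3, 97.6) -> [-2.6 -0.2 68. ] spin -0.2 j6 -47
```

>>> servo_tool(claw=[0.6,0.6,0.6,0.6,0.6], translation=[[-2.5,0,40],[-2.5,0,60],[-2.5,0,66],[-2.5,0,68],[-2.5,0,68]], spin=[0,0,0,0,0])

```text
t: 51.92
ee_pos: [0.5177, -0.4266, 0.0047]
ee_rot: [-3.139, -0.004, 1.7]
wrist_force: [-2.4, 2.8, 0.8]
finger_gap: 0.0589
grasp_force: 67.6
```

>>> servo_tool(claw=[0.6,0.6], translation=[[0,0,1.5],[0,0,1.5]], spin=[0,0])

```text
t: 52.18
ee_pos: [0.5177, -0.4267, 0.0047]
ee_rot: [-3.139, -0.004, 1.7]
wrist_force: [-5.4, 5.4, 7.3]
finger_gap: 0.0589
grasp_force: 68.4
```

>>> servo_tool(claw=[0.4,0.1,0,0,0,0,0], translation=[[0,0,0],[0,0,0],[0,0,0],[0,0,-40],[20,0,-75],[60,0,-75],[60,0,-75]], spin=[0,0,0,0,0,0,0])

```text
t: 53.05
ee_pos: [0.511, -0.3668, 0.0781]
ee_rot: [-3.141, -0.001, 1.702]
wrist_force: [0.2, 0.1, -0.4]
finger_gap: 0.0857
grasp_force: 0.0
```

Run:
```python
from h import *
S,T,st=grab('k13')
show(bars(T,S))
for nm,s in(("S",S),("T",T)):
  e=proj(s,[.518,-.427,.0304]);print(nm,e)
  for q,ar,c in brass(s,8):
    if np.linalg.norm(q-e)<20: print(q,ar,plane(s,*q,.0304+.004))
mv([(574.5,-221.1,75,55),(574.5,-221.1,-15,55)])
```

```text
[ 512.  -370.    77.8] [1.7994e+02 1.0000e-01 9.7430e+01] [-0.  -1.1  0.2]
[ 560.4 -100.8   12.3] ang151 len65 wid27 err2.4 area256 px [256.9 183.7] dq1.0
[ 590.3 -229.7   42.3] ang90 len25 wid15 err5.9 area58 px [307.7 170.5] dq9.2
[ 672.8 -107.5   12.2] ang149 len66 wid28 err2.3 area261 px [259.7 141. ] dq1.0
[673.7   2.6  12.3] ang1 len64 wid24 err3.2 area241 px [217.5 140.2] dq1.3
S [126.85345567 286.45232818]
[126.31414868 286.70503597] 417 [ 0.52005879 -0.42843978  0.0344    ]
T [385.95956988 200.7274436 ]
(574.5, -221.1, 75, 55) -> [139.6  81.3   2.8] spin 42.4 j6 14
(574.5, -221.1, -15, 55) -> [139.6  81.3  92.8] spin 42.4 j6 14
```

>>> servo_tool(claw=[0,0,0,0,0,0,0], translation=[[25,15,0],[70,40,0],[115,65,0],[139.5,81,0],[139.5,81,0],[139.5,81,0],[139.5,81,0]], spin=[10,20,30,40,42,42,42])

```text
t: 54.02
ee_pos: [0.5735, -0.2225, 0.0772]
ee_rot: [3.141, 0.0, 0.966]
wrist_force: [0.2, -0.3, 0.1]
finger_gap: 0.0856
grasp_force: 0.0
```

Run:
```python
from h import *
S,T,st=grab('k14')
show(bars(T,S))
mv([(574.5,-221.1,-15,55.5)])
```

```text
[ 573.4 -222.1   77.3] [1.7999e+02 1.0000e-02 5.5320e+01] [ 0.6 -0.  -0.5]
[ 517.6 -429.    30.7] ang0 len64 wid38 err1.9 area279 px [387.1 201.1] dq6.1
[ 560.4 -100.8   12.6] ang151 len66 wid28 err2.2 area265 px [256.9 183.7] dq0.9
[ 672.9 -107.5   12.1] ang149 len66 wid29 err2.3 area267 px [259.7 141. ] dq1.0
[673.5   2.6  12.2] ang1 len64 wid26 err2.9 area246 px [217.5 140.4] dq1.2
(574.5, -221.1, -15, 55.5) -> [ 1.5  0.4 92.3] spin -0.2 j6 13
```

>>> servo_tool(claw=[0,0,0,0.2,0.6,0.6,0.6,0.6,0.6,0.6,0.6,0.6], translation=[[1.5,0,60],[1.5,0,85],[1.5,0,92],[1.5,0,92],[1.5,0,92],[1.5,0,92],[1.5,0,92],[1.5,0,92],[1.5,0,70],[1.5,0,20],[1.5,0,5],[1.5,0,5]], spin=[0,0,0,0,0,0,0,0,0,0,0,0])

```text
t: 55.62
ee_pos: [0.5748, -0.2196, 0.0729]
ee_rot: [3.14, -0.0, 0.967]
wrist_force: [0.5, -0.2, -3.7]
finger_gap: 0.0587
grasp_force: 66.7
```

Run:
```python
from h import *
S,T,st=grab('k15')
mv([(514.3,-396.7,72,97.6)])
```

```text
[ 573.3 -218.7   70.9] [-1.7982e+02  1.0000e-02  5.5390e+01] [ 1.2  0.1 -2.4]
(514.3, -396.7, 72, 97.6) -> [-180.    52.5   -1.1] spin -42.2 j6 -45
```

>>> servo_tool(claw=[0.6,0.6,0.6,0.6,0.6,0.6,0.6,0.6], translation=[[-30,9,0],[-80,23,0],[-130,38,0],[-165,48,0],[-180,52,0],[-180,52,0],[-180,52,0],[-180,52,0]], spin=[-10,-20,-30,-40,-42,-42,-42,-42])

```text
t: 56.72
ee_pos: [0.5152, -0.3956, 0.0717]
ee_rot: [-3.141, -0.002, 1.701]
wrist_force: [-0.3, 0.4, -2.9]
finger_gap: 0.0588
grasp_force: 66.6
```

Run:
```python
from h import *
S,T,st=grab('k16')
mv([(514.3,-396.7,4.5,97.6)])
```

```text
[ 515.4 -396.1   72.2] [-1.7998e+02 -3.0000e-02  9.7460e+01] [-0.3 -0.2 -2.9]
(514.3, -396.7, 4.5, 97.6) -> [-0.5 -1.2 67.7] spin -0.1 j6 -45
```

>>> servo_tool(claw=[0.6,0.6,0.6,0.6,0.6], translation=[[0,-1,40],[0,-1,60],[0,-1,65],[0,-1,68],[0,-1,68]], spin=[0,0,0,0,0])

```text
t: 57.45
ee_pos: [0.5137, -0.3965, 0.0053]
ee_rot: [-3.141, -0.001, 1.7]
wrist_force: [-2.4, 2.8, -0.5]
finger_gap: 0.0583
grasp_force: 66.8
```

>>> servo_tool(claw=[0.6,0.6], translation=[[0,0,1.5],[0,0,1.5]], spin=[0,0])

```text
t: 57.7
ee_pos: [0.5138, -0.3964, 0.0052]
ee_rot: [-3.141, -0.001, 1.7]
wrist_force: [-4.7, 5.6, 8.7]
finger_gap: 0.0591
grasp_force: 67.9
```

>>> servo_tool(claw=[0.4,0.1,0,0,0,0,0], translation=[[0,0,0],[0,0,0],[0,0,0],[0,0,-40],[40,0,-75],[90,20,-75],[130,40,-75]], spin=[0,0,0,0,0,0,0])

```text
t: 58.58
ee_pos: [0.5379, -0.2626, 0.0789]
ee_rot: [3.139, 0.002, 1.699]
wrist_force: [0.5, -0.7, 0.0]
finger_gap: 0.0856
grasp_force: 0.0
```

>>> servo_tool(claw=[0,0], translation=[[0,0,0],[0,0,0]], spin=[0,0])

```text
t: 58.82
ee_pos: [0.5378, -0.2641, 0.0781]
ee_rot: [3.14, 0.002, 1.7]
wrist_force: [-0.2, 0.1, 0.3]
finger_gap: 0.0854
grasp_force: 0.0
```

Run:
```python
from h import *
S,T,st=grab('k17')
show(bars(T,S))
mv([(560.4,-101,75,60.5)])
```

```text
[ 537.3 -264.8   77.9] [1.7995e+02 7.0000e-02 9.7320e+01] [0.3 0.1 1.1]
[ 560.3 -100.7   12.2] ang151 len65 wid28 err2.5 area264 px [256.9 183.8] dq1.0
[ 672.9 -107.6   12.2] ang149 len66 wid29 err2.2 area268 px [259.7 141. ] dq1.0
[673.5   2.7  11.9] ang4 len66 wid28 err2.9 area250 px [217.5 140.4] dq1.2
(560.4, -101, 75, 60.5) -> [159.5  43.8   2.9] spin 36.8 j6 19
```

>>> servo_tool(claw=[0,0,0,0,0,0,0], translation=[[30,8,0],[80,22,0],[130,36,0],[159.5,44,0],[159.5,44,0],[159.5,44,0],[159.5,44,0]], spin=[10,20,30,37,37,37,37])

```text
t: 59.8
ee_pos: [0.5604, -0.1012, 0.0779]
ee_rot: [3.141, 0.0, 1.052]
wrist_force: [-0.3, 1.1, 0.2]
finger_gap: 0.0854
grasp_force: 0.0
```

Run:
```python
from h import *
S,T,st=grab('k18')
mv([(560.4,-101,-15,60.5)])
a=np.array([np.cos(np.radians(7.6)),np.sin(np.radians(7.6))])
# stand: bars in seats, top view profile across the seats
h=cv2.cvtColor(T["image"],cv2.COLOR_RGB2HSV)
cv2.imwrite("pics/st2.png",cv2.resize(np.vstack([T["image"][180:225,338:405,::-1],S["image"][262:307,105:172,::-1]]),(536,720)[:2],interpolation=cv2.INTER_CUBIC)[:, :])
show([b for b in bars(T,S)])
for q,ar,c in brass(T,8):
    if q[0]>330: print(q,ar,plane(T,*q,.035))
```

```text
[ 560.2 -100.8   77.8] [179.98   0.    60.29] [-0.3  0.1  0.1]
(560.4, -101, -15, 60.5) -> [-0.1  0.3 92.8] spin -0.2 j6 19
[ 517.8 -415.    33.5] ang9 len63 wid59 err2.3 area451 px [382.  200.9] dq7.0
[ 686.7 -121.6   45.4] ang63 len25 wid12 err8.0 area42 px [264.8 132. ] dq10.6
[674.5   2.6  13.3] ang4 len64 wid28 err4.6 area233 px [217.3 139.7] dq1.9
[382.03991131 200.92461197] 451 [ 0.51709391 -0.41549084  0.035     ]
```

View pics/st2.png

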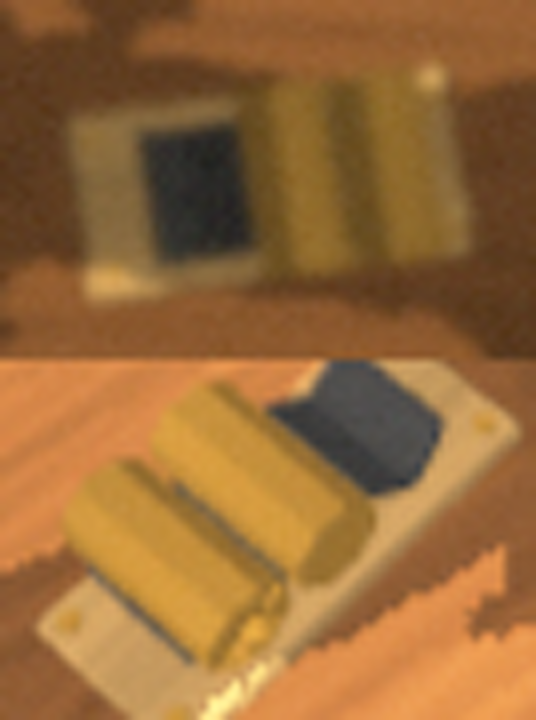

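The two bars lie parallel in the -y and middle seats: top tile x ≈ 255–440, and the same in the scene tile. The third seat, near (195,195), is free. Continuing with bar 3.

>>> servo_tool(claw=[0,0,0,0.2,0.6,0.6,0.6,0.6,0.6,0.6,0.6,0.6], translation=[[0,0,60],[0,0,85],[0,0,93],[0,0,93],[0,0,93],[0,0,93],[0,0,93],[0,0,93],[0,0,70],[0,0,20],[0,0,5],[0,0,5]], spin=[0,0,0,0,0,0,0,0,0,0,0,0])

```text
t: 61.4
ee_pos: [0.5604, -0.0994, 0.0734]
ee_rot: [3.14, -0.0, 1.054]
wrist_force: [-0.5, 0.5, -3.0]
finger_gap: 0.0589
grasp_force: 66.3
```

Run:
```python
from h import *
mv([(511.5,-367.5,72,97.6)],(560.4,-101,73,60.4))
```

```text
(511.5, -367.5, 72, 97.6) -> [-255.9   89.1    1. ] spin -37.2 j6 -43
```

>>> servo_tool(claw=[0.6,0.6,0.6,0.6,0.6,0.6,0.6,0.6,0.6,0.6], translation=[[-25,9,0],[-75,26,0],[-130,45,0],[-185,64,0],[-235,82,0],[-256,89,0],[-256,89,0],[-256,89,0],[-256,89,0],[-256,89,0]], spin=[-7,-15,-23,-31,-37,-37,-37,-37,-37,-37])

```text
t: 62.65
ee_pos: [0.5114, -0.3645, 0.0729]
ee_rot: [-3.141, -0.0, 1.702]
wrist_force: [-0.4, 0.2, -3.4]
finger_gap: 0.0587
grasp_force: 66.1
```

Run:
```python
from h import *
S,T,st=grab('k19')
mv([(511,-367,5,97.6)])
```

```text
[ 511.4 -365.1   73. ] [180.     0.    97.46] [-0.7 -0.1 -3.4]
(511, -367, 5, 97.6) -> [-1.8 -0.6 68. ] spin -0.1 j6 -43
```

>>> servo_tool(claw=[0.6,0.6,0.6,0.6,0.6], translation=[[-2,-0.5,40],[-2,-0.5,60],[-2,-0.5,66],[-2,-0.5,69],[-2,-0.5,69]], spin=[0,0,0,0,0])

```text
t: 63.38
ee_pos: [0.5101, -0.3671, 0.005]
ee_rot: [-3.14, -0.002, 1.7]
wrist_force: [-3.8, 3.4, 2.5]
finger_gap: 0.0588
grasp_force: 66.7
```

>>> servo_tool(claw=[0.4,0.1,0,0,0,0,0,0,0,0], translation=[[0,0,0],[0,0,0],[0,0,0],[0,0,-40],[30,0,-80],[80,10,-80],[130,40,-80],[180,80,-80],[180,80,-80],[180,80,-80]], spin=[0,0,0,0,0,0,10,20,30,30])

```text
t: 64.62
ee_pos: [0.5681, -0.1787, 0.0842]
ee_rot: [3.14, 0.0, 1.18]
wrist_force: [-0.1, -0.7, 0.5]
finger_gap: 0.0853
grasp_force: 0.0
```

Run:
```python
from h import *
S,T,st=grab('k20')
show(bars(T,S))
for q,ar,c in brass(T,8):
    if q[0]>330:
        W=np.array([plane(T,*k[0],.03)[:2] for k in c],np.float32);print(q,ar,plane(T,*q,.035),cv2.minAreaRect(W))
mv([(672.9,-107.5,75,59)])
```

```text
[ 567.3 -179.9   84. ] [1.7994e+02 2.0000e-02 6.7520e+01] [ 0.6 -0.3  0.4]
[ 672.8 -107.6   12.3] ang149 len66 wid29 err2.3 area267 px [259.7 141. ] dq1.0
[673.7   2.5  12.3] ang4 len65 wid28 err3.2 area246 px [217.5 140.2] dq1.3
[375.66990291 202.40533981] 824 [ 0.51323884 -0.39931095  0.035     ] ((0.5148816704750061, -0.40058374404907227), (0.06593890488147736, 0.10178394615650177), 7.469244003295898)
(672.9, -107.5, 75, 59) -> [107.3  69.9   9. ] spin 8.5 j6 22
```

>>> servo_tool(claw=[0,0,0,0,0,0], translation=[[25,17,0],[70,46,0],[107,70,0],[107,70,0],[107,70,0],[107,70,0]], spin=[4,8.5,8.5,8.5,8.5,8.5])

```text
t: 65.47
ee_pos: [0.6714, -0.1086, 0.0837]
ee_rot: [-3.14, 0.001, 1.026]
wrist_force: [0.5, 0.7, -0.2]
finger_gap: 0.0854
grasp_force: 0.0
```

Run:
```python
from h import *
mv([(672.9,-107.5,-15,59)])
```

```text
(672.9, -107.5, -15, 59) -> [ 1.7  0.7 98.7] spin -0.2 j6 22
```

>>> servo_tool(claw=[0,0,0,0.2,0.6,0.6,0.6,0.6,0.6,0.6,0.6,0.6], translation=[[1.5,0.5,60],[1.5,0.5,90],[1.5,0.5,98.5],[1.5,0.5,98.5],[1.5,0.5,98.5],[1.5,0.5,98.5],[1.5,0.5,98.5],[1.5,0.5,98.5],[1.5,0.5,70],[1.5,0.5,20],[1.5,0.5,-10],[1.5,0.5,-10]], spin=[0,0,0,0,0,0,0,0,0,0,0,0])

```text
t: 66.97
ee_pos: [0.6758, -0.1067, 0.0965]
ee_rot: [3.136, -0.001, 1.028]
wrist_force: [0.0, -0.2, -2.3]
finger_gap: 0.0587
grasp_force: 67.2
```

Run:
```python
from h import *
mv([(516.3,-412.5,94,97.6)],(672.5,-107.5,94,58.8))
```

```text
(516.3, -412.5, 94, 97.6) -> [-341.8   24.4   -0. ] spin -38.8 j6 -46
```

>>> servo_tool(claw=[0.6,0.6,0.6,0.6,0.6,0.6,0.6,0.6,0.6,0.6,0.6,0.6], translation=[[-25,2,0],[-75,5,0],[-130,9,0],[-185,13,0],[-240,17,0],[-295,21,0],[-330,24,0],[-342,24.5,0],[-342,24.5,0],[-342,24.5,0],[-342,24.5,0],[-342,24.5,0]], spin=[-5,-11,-17,-23,-29,-35,-39,-39,-39,-39,-39,-39])

```text
t: 68.47
ee_pos: [0.5188, -0.4107, 0.094]
ee_rot: [3.142, -0.0, 1.71]
wrist_force: [-0.0, -0.3, -2.4]
finger_gap: 0.0585
grasp_force: 67.0
```

Run:
```python
from h import *
S,T,st=grab('k21')
mv([(516.3,-412.5,28,97.6)])
```

```text
[ 518.6 -411.2   94. ] [1.7999e+02 1.0000e-02 9.7940e+01] [ 0.3 -1.1 -3.2]
(516.3, -412.5, 28, 97.6) -> [-1.  -2.5 66. ] spin 0.3 j6 -46
```

>>> servo_tool(claw=[0.6,0.6,0.6,0.6,0.6], translation=[[-1,-2.5,40],[-1,-2.5,57],[-1,-2.5,63],[-1,-2.5,66],[-1,-2.5,66]], spin=[0.5,0.5,0.5,0.5,0.5])

```text
t: 69.2
ee_pos: [0.5154, -0.4124, 0.0296]
ee_rot: [-3.14, -0.001, 1.7]
wrist_force: [-3.3, 3.4, 4.4]
finger_gap: 0.0589
grasp_force: 67.9
```

>>> servo_tool(claw=[0.6,0.6], translation=[[0,0,1.5],[0,0,1.5]], spin=[0,0])

```text
t: 69.45
ee_pos: [0.5154, -0.4123, 0.0294]
ee_rot: [-3.141, -0.001, 1.7]
wrist_force: [-5.0, 6.1, 11.5]
finger_gap: 0.0587
grasp_force: 68.9
```

Contact is 6 mm high with a push toward +y, so I'll shift 3 mm toward +y and try again.

>>> servo_tool(claw=[0.6,0.6,0.6,0.6,0.6], translation=[[0,0,-4],[3,0,-4],[3,0,-1],[3,0,1],[3,0,1]], spin=[0,0,0,0,0])

```text
t: 70.08
ee_pos: [0.516, -0.4102, 0.027]
ee_rot: [3.141, 0.001, 1.7]
wrist_force: [-1.5, 2.4, 9.6]
finger_gap: 0.0589
grasp_force: 68.6
```

>>> servo_tool(claw=[0.6,0.6], translation=[[0,0,1.5],[0,0,1.5]], spin=[0,0])

```text
t: 70.32
ee_pos: [0.516, -0.4102, 0.0269]
ee_rot: [3.141, 0.001, 1.7]
wrist_force: [-3.0, 4.1, 15.6]
finger_gap: 0.0585
grasp_force: 69.4
```

>>> servo_tool(claw=[0.6,0.6,0.6,0.6,0.6], translation=[[0,0,-4],[2,0,-4],[2,0,-1],[2,0,1],[2,0,1]], spin=[0,0,0,0,0])

```text
t: 70.95
ee_pos: [0.5157, -0.4092, 0.0258]
ee_rot: [3.141, 0.002, 1.7]
wrist_force: [-3.7, 1.6, 16.0]
finger_gap: 0.0585
grasp_force: 69.5
```

>>> servo_tool(claw=[0.5,0.3,0.1,0,0,0,0,0,0,0], translation=[[0,0,-0.5],[0,0,-0.5],[0,0,-0.5],[0,0,-0.5],[0,0,-40],[30,0,-70],[80,20,-70],[140,60,-70],[190,100,-70],[190,100,-70]], spin=[0,0,0,0,0,0,10,10,10,10])

```text
t: 72.2
ee_pos: [0.5911, -0.2027, 0.0922]
ee_rot: [-3.141, -0.001, 1.53]
wrist_force: [-0.2, -0.1, 0.1]
finger_gap: 0.0854
grasp_force: 0.0
```

Run:
```python
from h import *
S,T,st=grab('k22')
show(bars(T,S))
mv([(673.7,2.6,75,93)])
cv2.imwrite("pics/st3.png",cv2.resize(np.vstack([T["image"][180:225,338:405,::-1],S["image"][262:307,105:172,::-1]]),(536,720)[:2],interpolation=cv2.INTER_CUBIC)[:, :])
g=cv2.cvtColor(T["image"],cv2.COLOR_RGB2GRAY);
c=np.array([514.3,-397.2])/1e3
for s,nm in((T,"T"),(S,"S")):
  b=[x for x in brass(s,100) if np.linalg.norm(plane(s,*x[0],.035)[:2]-c)<.04]
  for x in b: print(nm,x[0],x[1])
```

```text
[ 590.3 -205.3   92.3] [-1.7996e+02 -1.0000e-02  8.7560e+01] [ 0.1 -0.4 -0.2]
[673.8   2.6  12.1] ang4 len65 wid28 err3.0 area248 px [217.5 140.2] dq1.2
(673.7, 2.6, 75, 93) -> [211.3  74.4  17.3] spin -5.4 j6 -3
T [375.05611672 202.17508418] 891
S [136.02143951 276.65849923] 1306
```

>>> servo_tool(claw=[0,0,0,0,0,0,0,0], translation=[[30,10,0],[80,28,0],[135,47,10],[185,65,17],[211,74,17],[211,74,17],[211,74,17],[211,74,17]], spin=[-4.5,-4.5,-4.5,-4.5,-4.5,-4.5,-4.5,-4.5])

```text
t: 73.3
ee_pos: [0.6731, -0.0016, 0.0758]
ee_rot: [-3.141, 0.0, 1.601]
wrist_force: [0.5, -0.3, 0.0]
finger_gap: 0.0855
grasp_force: 0.0
```

Run:
```python
from h import *
S,T,st=grab('k23')
show(bars(T,S))
mv([(673.7,2.6,-15,92)])
```

```text
[673.3  -1.1  76. ] [-1.7999e+02  1.0000e-02  9.1770e+01] [-0.2 -0.8  1.8]
(673.7, 2.6, -15, 92) -> [ 3.7  0.6 91. ] spin -0.2 j6 -2
```

>>> servo_tool(claw=[0,0,0,0.2,0.6,0.6,0.6,0.6,0.6,0.6,0.6,0.6], translation=[[3.5,0.5,60],[3.5,0.5,85],[3.5,0.5,91],[3.5,0.5,91],[3.5,0.5,91],[3.5,0.5,91],[3.5,0.5,91],[3.5,0.5,91],[3.5,0.5,70],[3.5,0.5,20],[3.5,0.5,-20],[3.5,0.5,-20]], spin=[0,0,0,0,0,0,0,0,0,0,0,0])

```text
t: 74.9
ee_pos: [0.6769, 0.0038, 0.1006]
ee_rot: [3.132, 0.002, 1.604]
wrist_force: [0.5, -0.5, -3.1]
finger_gap: 0.0589
grasp_force: 67.2
```

Run:
```python
from h import *
mv([(512,-379,94,97.6)],(673.7,2.5,96,91.8))
```

```text
(512, -379, 94, 97.6) -> [-376.2 -173.6    2. ] spin -5.8 j6 -44
```

>>> servo_tool(claw=[0.6,0.6,0.6,0.6,0.6,0.6,0.6,0.6,0.6,0.6,0.6,0.6], translation=[[-25,-12,0],[-75,-35,0],[-125,-58,0],[-175,-81,0],[-225,-104,0],[-275,-127,0],[-325,-150,0],[-360,-166,0],[-376,-173.5,0],[-376,-173.5,0],[-376,-173.5,0],[-376,-173.5,0]], spin=[-1,-2,-3,-4,-5,-6,-6,-6,-6,-6,-6,-6])

```text
t: 76.4
ee_pos: [0.5135, -0.3755, 0.0957]
ee_rot: [-3.141, -0.001, 1.711]
wrist_force: [0.2, 0.6, -2.8]
finger_gap: 0.0589
grasp_force: 67.0
```

Run:
```python
from h import *
S,T,st=grab('k24')
mv([(511.7,-379.3,29,97.6)])
```

```text
[ 513.5 -376.1   95.9] [-1.8e+02 -2.0e-02  9.8e+01] [-0.2 -0.4 -2.8]
(511.7, -379.3, 29, 97.6) -> [-3.  -2.2 66.9] spin 0.4 j6 -44
```

>>> servo_tool(claw=[0.6,0.6,0.6,0.6,0.6,0.6], translation=[[-3,-2,40],[-3,-2,57],[-3,-2,64],[-3,-2,67],[-3,-2,69],[-3,-2,69]], spin=[0.5,0.5,0.5,0.5,0.5,0.5])

```text
t: 77.25
ee_pos: [0.5116, -0.381, 0.0275]
ee_rot: [3.141, 0.001, 1.7]
wrist_force: [-0.4, 0.7, -2.6]
finger_gap: 0.0591
grasp_force: 66.9
```

>>> servo_tool(claw=[0.6,0.6], translation=[[0,0,1.5],[0,0,1.5]], spin=[0,0])

```text
t: 77.5
ee_pos: [0.5117, -0.3809, 0.026]
ee_rot: [3.141, 0.001, 1.7]
wrist_force: [-0.0, 0.7, -0.4]
finger_gap: 0.0589
grasp_force: 67.5
```

>>> servo_tool(claw=[0.6,0.6], translation=[[0,0,1],[0,0,1]], spin=[0,0])

```text
t: 77.75
ee_pos: [0.5117, -0.3809, 0.0258]
ee_rot: [3.141, 0.001, 1.7]
wrist_force: [-1.1, 1.0, 6.4]
finger_gap: 0.0591
grasp_force: 68.3
```

>>> servo_tool(claw=[0.5,0.3,0.1,0,0,0,0,0,0,0], translation=[[0,0,0],[0,0,0],[0,0,0],[0,0,0],[0,0,-40],[0,0,-90],[50,0,-130],[110,0,-130],[170,0,-130],[230,0,-130]], spin=[0,0,0,0,0,0,0,0,0,0])

```text
t: 79.0
ee_pos: [0.4814, -0.1511, 0.1545]
ee_rot: [3.141, 0.0, 1.699]
wrist_force: [0.4, -0.3, -1.5]
finger_gap: 0.0855
grasp_force: 0.0
```

>>> servo_tool(claw=[0,0,0,0,0,0], translation=[[60,0,0],[120,0,0],[180,0,0],[230,0,0],[230,0,0],[230,0,0]], spin=[0,0,0,0,0,0])

```text
t: 79.75
ee_pos: [0.4526, 0.0752, 0.1544]
ee_rot: [3.141, 0.001, 1.701]
wrist_force: [-0.2, -0.7, 0.2]
finger_gap: 0.0852
grasp_force: 0.0
```

Run:
```python
from h import *
S,T,st=grab('k25')
show(bars(T,S))
t=lambda im,w,h:cv2.resize(im[:,:,::-1],(w,h),interpolation=cv2.INTER_CUBIC)
A=np.hstack([t(T["image"][180:225,338:405],400,268),t(S["image"][105:155,290:365],400,268)])
B=np.hstack([t(S["image"][257:307,105:180],400,268),t(T["image"][150:200,80:155],400,268)])
cv2.imwrite("pics/fin.png",np.vstack([A,B]))
```

```text
[452.7  74.4 154.3] [1.7997e+02 2.0000e-02 9.7300e+01] [ 0.5  0.4 -0.3]
```

View pics/fin.png

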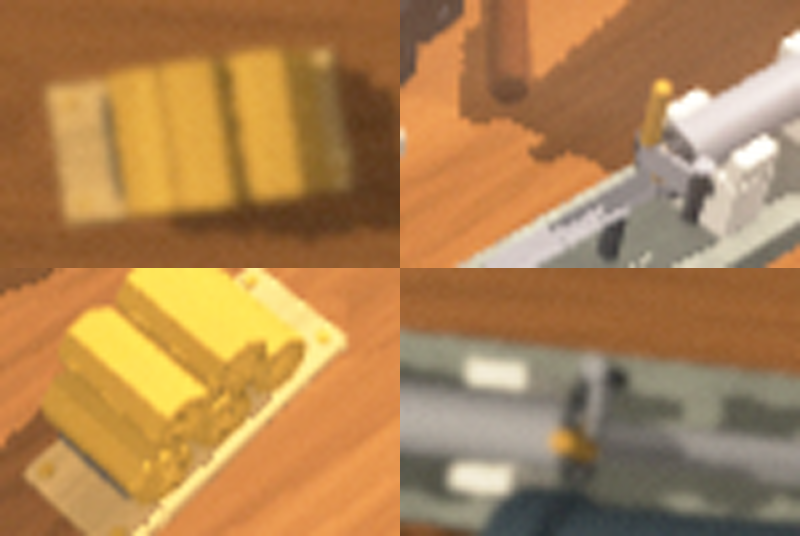

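The last picture shows three bars seated and two saddled on top (left tiles). On the right, the post is at (657,110) with the gate shut across the mouth. The tray is empty and the arm is clear.

```bash
python3 -c "
from station import r
print(r.close_job())"
```

```text
the job is handed in; nothing more can be done
None
```

I handed the job in at about 80 s: both short bars are in the tube, pushed flush with the flange, the gate is shut against its stop, and all five thick bars are stacked three in the seats with two saddled on top. The jar and steel block were not approached. I judged this from camera views and contact forces; the hand-in call gave no verdict.

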